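# Clear the jammed rosette blank and clip it in the carving board

### The arm

A 6-joint arm with a two-finger parallel gripper is mounted at the origin on the work surface. World frame = base frame: x ahead of the robot, y to its left, z up, the work surface at z = 0. Lengths are in m, angles in degrees, forces in N, time in s.
With the tool pointing down it reaches from about 0.4 to 0.825 m from the base axis. Payload 7 kg.
Tool frame: the origin (TCP) lies midway between the tips of the shut fingers; the grasp point (between the pads) lies r.grasp_offset behind it (r.grasp_offset is the distance from the TCP to the grasp point, in m); z points along the fingers, y is the direction in which the jaws open and shut (so a half turn about z gives the same grasp; the last joint's range is limited). The gripper opens to 88 mm and grips with 3 to 60 N. Pads are 19 mm wide; open, the fingers measure 130 mm over their backs; the gripper's body (78 mm by 193 mm) begins 47 mm behind the grasp point.
Start: joints at [80.85, 20.546, 0.682, 0, -70.136, -16.507], TCP at [0.292, 0.608, 0.2] pointing down, gripper open.
Joint ranges: [-176.03, 176.03], [-82.01, 121.73], [-58.28, 71.71], [-173.87, 95.51], [-174.79, -0.11], [-173.66, 173.66]. Speed limits (degrees/s): [136.94, 136.94, 172.46, 180, 180, 180].

### API

Orientations are given as [roll, pitch, yaw] about the fixed x, y, z axes, in that order (R = Rz(yaw) Ry(pitch) Rx(roll)).
In Python, from plant import status, imaging, r gives the robot as it stands.
- The arm moves only by the tool apply_moves, never from a script. Its argument "moves" is a list of rows, each a list of 6 numbers: the shift along the tool's x, y, z in units of 200 mm (1.0 is 200 mm), then the turn, a rotation vector about the tool's x, y, z in units of 90 degrees (1.0 is 90 degrees). In form: [[tx, ty, tz, rx, ry, rz], ...]. A call has 1 to 12 rows; each row is the pose to reach, as a shift and turn from the pose measured when the call began, along the tool's axes at that moment; what a row does not reach only later rows make up. A row lasts 1/8 s, in which the tool goes at most 62.5 mm and 10.7 degrees, less where a joint would pass 70% of its speed; a pose out of reach is approached as far as the arm can. A call with a number of a shift or a turn outside -1 to 1 is refused whole. A call with a gripper value outside its range is refused whole. "hand" is the closure, from -1 (fully open) to 1 (shut), set as the call begins (left out, the last holds). The fingers move at their own pace and stop on an object; "grip_force" is the grip in N (left out, the last holds). Time passes only in rows, so rows that repeat a pose let the fingers close. It gives the time, the measured TCP pose, the force and the opening at its end, in the units of the state.
- status.get_state(): the state, without advancing time (a new reading comes with each control period).
- imaging.capture(name): name is "scene" or "top"; returns (picture, depth): 400x640x3 uint8, blue, green, red; 400x640 float32, m along the optical axis (not along the pixel's ray), 0 where there is no reading.
- imaging.camera_info(name): a dict with "fx", "fy", "cx", "cy" (pixels), "T" (4x4, takes a point from camera to world coordinates). Camera axes: x right, y up, looking along -z (the intrinsics and any distortion apply to the point x, -y, -z); pixel columns grow to the right and rows downward; lengths in m; the calibration is good to about 2 mm. A picture is of the moment at which its call begins. camera_info takes no time and is no camera call.
- r.close_job(): hands the job in, once; it reports no verdict.
The state is a dict: "time_s": time; "joints": joint angles; "qd": joint speeds; "joint_torque": joint torques, N m; "tcp_pos": TCP position; "eef_rot": TCP orientation; "contact_force": force on the tool from outside, world axes, zero at the start; "moment": the same for the moment, N m; "gripper_width": finger opening in m.
Only numpy, scipy, OpenCV 4.12 (cv2) and the standard library are available. Lean on these libraries where they do the work, as an engineer would, in place of code of your own. Each camera call takes 0.05 s, during which the arm holds its last target.

### The job

A pale rosette blank is jammed in the throat of the green feed chute: nudge it back up the chute until it lies clear of the two retaining lips, and take your hand off it. Then lift it out and set it flat on the blue mat so that you can change your grip, take it again, tilt one rebated end under the brass lip of the carving board and lower it until it lies flat and fully home in the recess; let go. Leave the dark spare blank, the mallet and the two gouges where they are.

Things in the scene. Friction and masses are not known exactly. Their poses are not given: they have to be found in the camera images.
- blank: Pale wooden blank, 60 g: base 68 (x) x 56 (y) x 10 mm, on it a middle block 36 (x) x 56 (y) x 14 mm with a dark rosette on top, 24 mm tall in all. So each x end has a rebate: a tongue 16 mm long, 10 mm thick. The y sides are plain and flush. Both ends alike. Origin: centre of the underside, z out of the top. It lies in the chute, x along the slope, under the lips.
- chute: Fixed green feed chute, left or right of the mat. Origin: mid trough floor at the throat; x UP the slope (12 deg), roughly away from the robot; z normal to the floor. Trough 59 mm wide, floor x -80 to +180 mm, ends open. Steel cheeks at x -14 to 0, 26 mm high, gap 36 mm, stop the blank. It starts with its origin at x 35 to 42 mm, stays by friction, moves when pushed (under 3 N).
- chute_lip_end (a point): Upper end of the two retaining lips: mid trough floor, chute x = +50 mm. From chute x -14 to +50 mm lips 8 mm wide, underside 27, top 32 mm above the floor, overhang the blank's edges; the middle slot, 43 mm wide, lets fingers pass. Above +50 mm the trough is open, side walls 22 mm high, 8 mm thick. The blank is clear when its origin is more than 34 mm up-slope of this point.
- mat: Fixed blue mat, 110 x 110 mm, 3 mm thick. Origin: centre of its underside, on the bench.
- board: Fixed carving board, 170 (x) x 150 (y) x 20 mm plywood, a recess framed on top of it. Origin: centre of the recess floor, 20 mm above the bench; z up. Recess 73 (x) x 60 (y) mm; at its +x end a wall 9 mm high, 16 mm thick; along both y sides rails 6 mm high, 14 mm thick; brass lip at its -x end, roughly towards the robot. The blank fits with its x along the recess x, either way round.
- board_lip (a point): Middle of the free lower edge of the brass lip, at board x = -26.5 mm, 15 mm above the recess floor. The lip overhangs the recess by 10 mm (its end wall is at x = -36.5 mm), is 6 mm thick and spans the whole width.
- spare: Dark spare blank, same shape as the pale one, on the bench near the robot; leave it. Origin: centre of underside.
- mallet: Round dark wooden carver's mallet standing on its head, 86 mm across, 236 mm tall, beyond the mat. Origin: centre of its foot.
- gouge_a: Gouge with a pale handle lying on the left, 250 mm long along its x, 28 mm thick. Origin: mid-length, on the bench.
- gouge_b: Gouge with a red handle lying on the right, 250 mm long along its x, 28 mm thick. Origin: mid-length, on the bench.
There are look-alikes about, which are no part of the job. There is more than one size of the mat; the one meant has the size given above.

How it is judged:
By the outcome, as a careful person would: the job done as asked, in the order asked, and still so for the second after the job is handed in, with the robot touching nothing.
It also fails if it takes over 64 s, if anything falls off the work surface, if the arm or the gripper's body presses on something with over 40 N, if the wrist force passes 120 N, or if a joint passes its speed limit or range.

## Working session

There is one attempt and no reset: what is moved stays moved. The work goes in short steps, Python scripts to look and compute and a tool call to move; the robot and the scene stay as the last step left them, time stands still between calls to the robot, and variables do not carry over. Pictures are saved under pics/ and viewed, and the job is handed in when it is done.

Besides the shell and the picture viewer there is one more tool, called after ">>>" in YAML: its name, and indented under it one key for each argument. apply_moves: Moves the arm, as the interface text tells. Its arguments: {"type":"object","properties":{"moves":{"type":"array","items":{"type":"array","items":{"type":"number"}}},"hand":{"type":"number"},"grip_force":{"type":"number"}},"required":["moves"]}

```bash
ls; mkdir -p pics; python3 - <<'E'
from plant import status, imaging, r
import cv2, numpy as np
print(status.get_state(), r.grasp_offset)
for n in ("scene","top"):
    p,d=imaging.capture(n); cv2.imwrite(f"pics/{n}0.png",p); np.save(f"{n}_d0.npy",d)
    print(n,imaging.camera_info(n))
E
```

```text
pics
{'time_s': 0.0, 'joints': array([ 8.08517250e+01,  2.05918317e+01,  6.33851344e-01, -2.22157746e-02,
       -7.01356272e+01, -1.65084713e+01]), 'qd': array([ 0.03284244, -0.02139466,  0.03175827,  0.1375517 ,  0.01467974,
       -0.00511933]), 'joint_torque': array([-1.11808067e-04, -5.82728577e+01,  2.93045461e+01,  6.99710771e+00,
        6.76569500e-03, -1.66954387e-04]), 'tcp_pos': array([0.29202667, 0.60796205, 0.19861225]), 'eef_rot': array([ 1.79904316e+02, -6.57884144e-03, -2.56643066e+01]), 'contact_force': array([ 0.09263396,  0.81198069, -0.87318395]), 'moment': array([0.02787022, 0.04720379, 0.00898036]), 'gripper_width': 0.08766930042868916} 0.0188
scene {'fx': 382.3936050828681, 'fy': 382.3936050828681, 'cx': 324.77630625243546, 'cy': 203.77027421134676, 'T': array([[-0.31427224, -0.56328688,  0.76416022,  1.41192316],
       [ 0.9491453 , -0.20243854,  0.24112619,  0.26893852],
       [ 0.01887226,  0.80107835,  0.59826191,  0.76815997],
       [ 0.        ,  0.        ,  0.        ,  1.        ]])}
top {'fx': 454.2479518717538, 'fy': 454.2479518717538, 'cx': 322.1614168837313, 'cy': 195.00768357326527, 'T': array([[ 0.00226035,  0.99828791, -0.05844783,  0.42217838],
       [-0.99996298,  0.00177118, -0.0084199 , -0.00153444],
       [-0.00830196,  0.0584647 ,  0.99825496,  1.5327502 ],
       [ 0.        ,  0.        ,  0.        ,  1.        ]])}
```

View pics/scene0.png

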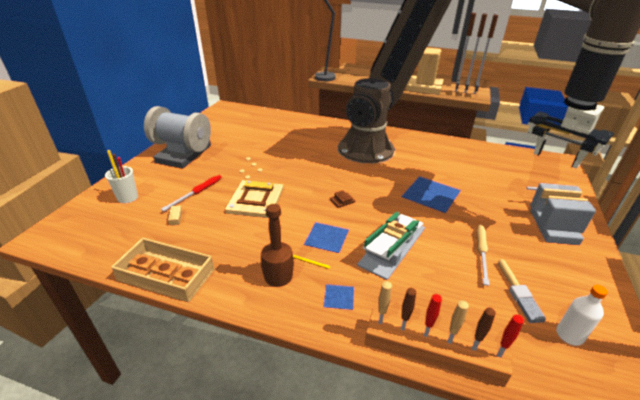

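View pics/top0.png

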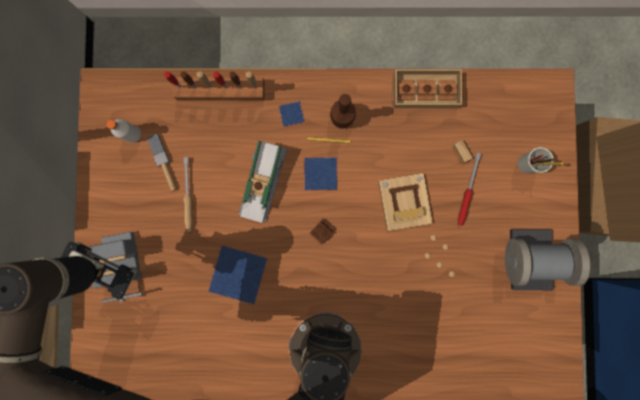

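The top view shows the chute at (262,182), the board at (405,202), the spare at (323,231) and the mallet at (343,110). There are three blue mats, at (291,114), (320,174) and (238,274). I'll measure each mat's size and enlarge the chute, the mats and the board.

```bash
cat > h.py <<'E'
import numpy as np, cv2
from plant import status, imaging, r
def ray(n,u,v):
    c=imaging.camera_info(n); T=c["T"]
    d=np.array([(u-c["cx"])/c["fx"],-(v-c["cy"])/c["fy"],-1.0])
    return T[:3,3],T[:3,:3]@d
def onz(n,u,v,z):
    o,d=ray(n,u,v); return o+d*(z-o[2])/d[2]
def proj(n,P):
    c=imaging.camera_info(n);T=c["T"]
    q=T[:3,:3].T@(np.asarray(P,float)-T[:3,3]); return np.array([c["cx"]+c["fx"]*q[0]/-q[2],c["cy"]+c["fy"]*(-q[1])/-q[2]])
def cloud(n,d):
    c=imaging.camera_info(n);T=c["T"];h,w=d.shape
    u,v=np.meshgrid(np.arange(w),np.arange(h))
    q=np.stack([(u-c["cx"])/c["fx"]*d,-(v-c["cy"])/c["fy"]*d,-d],-1)
    return q@T[:3,:3].T+T[:3,3]
E
python3 - <<'E'
from h import *
t=cv2.imread("pics/top0.png"); s=cv2.imread("pics/scene0.png")
hsv=cv2.cvtColor(t,cv2.COLOR_BGR2HSV)
m=cv2.inRange(hsv,(100,120,40),(130,255,255))
cs,_=cv2.findContours(m,cv2.RETR_EXTERNAL,cv2.CHAIN_APPROX_NONE)
for c in cs:
    if cv2.contourArea(c)>200 and c[:,0,0].max()<560:
        rc=cv2.minAreaRect(c); P=np.array([onz("top",*p,0.003) for p in cv2.boxPoints(rc)])
        print(rc, P.mean(0), np.linalg.norm(np.diff(P,axis=0),axis=1), np.degrees(np.arctan2(*(P[1]-P[0])[[1,0]])))
cv2.imwrite("pics/c1.png",cv2.resize(t[130:235,225:355],None,fx=6,fy=5.7,interpolation=cv2.INTER_CUBIC))
cv2.imwrite("pics/c2.png",cv2.resize(t[165:240,370:440],None,fx=8,fy=8,interpolation=cv2.INTER_CUBIC))
cv2.imwrite("pics/c3.png",cv2.resize(s[170:290,210:440],None,fx=3.4,fy=3.4,interpolation=cv2.INTER_CUBIC))
C=cloud("top",np.load("top_d0.npy"))
for u,v in [(320,174),(350,200),(400,185),(262,182),(258,186),(300,200)]: print(u,v,C[v,u])
E
```

```text
((237.412353515625, 274.2333068847656), (43.394493103027344, 43.39449691772461), 16.50436019897461) [0.24601304 0.29425797 0.003     ] [0.14381358 0.14601174 0.14347657] -15.803371288866588
320 174 [0.58286852 0.01883484 0.00348495]
350 200 [ 0.49488407 -0.08228321  0.00670391]
400 185 [ 0.54457138 -0.24818935  0.02096314]
262 182 [0.54960168 0.20547407 0.07027967]
258 186 [0.53656798 0.21821443 0.07078081]
300 200 [ 4.94906127e-01  8.62706898e-02 -3.74332131e-04]
```

View pics/c1.png

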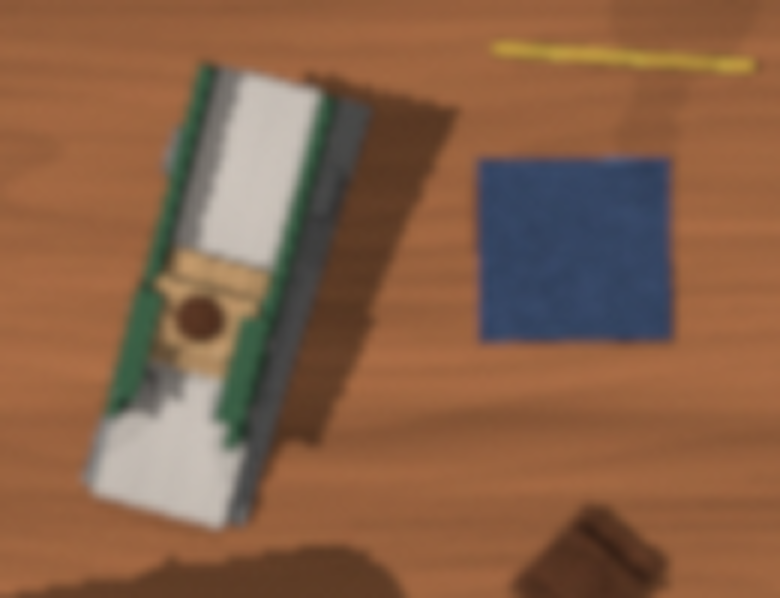

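View pics/c2.png

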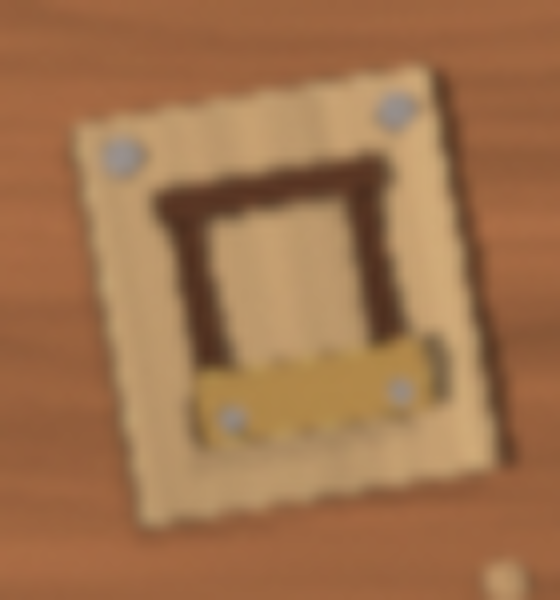

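View pics/c3.png

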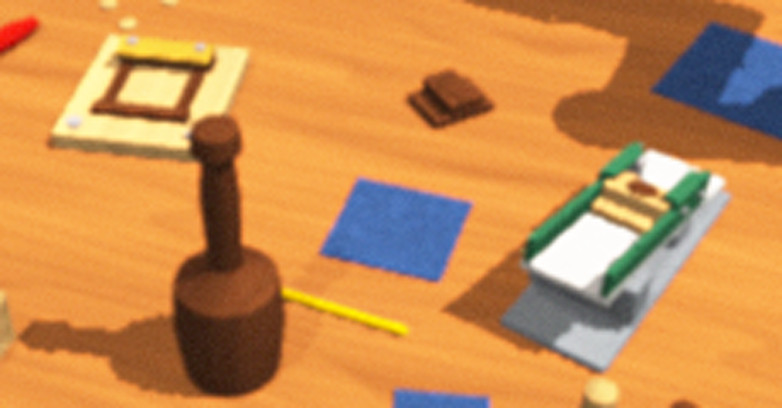

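The 110 mm candidate is the middle mat at (320,174). The large one measures about 145 mm, so it's a look-alike. Next I'll relax the mask to get all the mats, then fit the chute and board.

```bash
python3 - <<'E'
from h import *
t=cv2.imread("pics/top0.png"); hsv=cv2.cvtColor(t,cv2.COLOR_BGR2HSV)
for u,v in [(320,174),(291,114),(278,165),(248,190),(260,160),(262,182),(405,195),(408,213),(390,200),(375,195)]: print((u,v),hsv[v,u],t[v,u])
m=cv2.inRange(hsv,(100,80,40),(130,255,255))
cs,_=cv2.findContours(m,cv2.RETR_EXTERNAL,cv2.CHAIN_APPROX_NONE)
for c in cs:
    if cv2.contourArea(c)>150 and c[:,0,0].max()<560:
        rc=cv2.minAreaRect(c); P=np.array([onz("top",*p,0.003) for p in cv2.boxPoints(rc)])
        print("mat",np.round(rc[0],1), P.mean(0).round(4), (np.linalg.norm(np.diff(P,axis=0),axis=1)+.0034).round(3), np.degrees(np.arctan2(*(P[1]-P[0])[[1,0]])).round(1))
C=cloud("top",np.load("top_d0.npy"))
S=cloud("scene",np.load("scene_d0.npy"))
# bench noise
b=C[195:215,340:370].reshape(-1,3); print("bench z",b[:,2].mean(),b[:,2].std())
b=C[165:183,312:330].reshape(-1,3); print("mat z",b[:,2].mean(),b[:,2].std())
g=cv2.inRange(hsv,(55,60,20),(90,255,255)); g[:, :230]=0; g[:,290:]=0; g[:130]=0; g[225:]=0
print("green px",(g>0).sum())
w=cv2.inRange(hsv,(0,0,110),(180,45,255)); w[:, :230]=0; w[:,290:]=0; w[:130]=0; w[225:]=0
ys,xs=np.nonzero(cv2.erode(w,np.ones((3,3))))
P=C[ys,xs]
for i in range(4):
    A=np.c_[P[:,:2],np.ones(len(P))]; k=np.linalg.lstsq(A,P[:,2],rcond=None)[0]; e=P[:,2]-A@k; P=P[abs(e)<max(2*e.std(),.002)]
print("floor",k,len(P),e.std(),"slope",np.degrees(np.arctan(np.hypot(*k[:2]))),"dir",np.degrees(np.arctan2(k[1],k[0])))
vis=np.hstack([cv2.resize(cv2.merge([g,g,w])[130:230,225:300],None,fx=5,fy=5,interpolation=cv2.INTER_NEAREST),cv2.resize(t[130:230,225:300],None,fx=5,fy=5,interpolation=cv2.INTER_NEAREST)])
cv2.imwrite("pics/v1.png",vis)
E
```

```text
(320, 174) [109 117  98] [98 69 53]
(291, 114) [109 117  96] [96 68 52]
(278, 165) [ 0  0 70] [70 70 70]
(248, 190) [67 93 93] [67 93 59]
(260, 160) [ 13  21 144] [132 137 144]
(262, 182) [ 16 113 167] [ 93 132 167]
(405, 195) [ 16 108 194] [112 157 194]
(408, 213) [ 18 148 177] [ 74 136 177]
(390, 200) [ 16 108 186] [107 150 186]
(375, 195) [ 12 151 164] [ 67 105 164]
mat [237.4 274.5] [0.2452 0.2942 0.003 ] [0.155 0.156 0.155] -15.2
mat [320.5 173.5] [0.5847 0.0172 0.003 ] [0.102 0.102 0.101] -89.9
mat [291.2 113.6] [0.7899 0.1177 0.003 ] [0.069 0.069 0.069] -77.3
bench z 0.004970500682975235 0.0884180980876374
mat z 0.007379027516907564 0.08494392042435774
green px 285
floor [ 0.20678888 -0.05044094 -0.05921251] 706 0.0029049254850900988 slope 12.016188794515616 dir -13.70817008948517
```

View pics/v1.png

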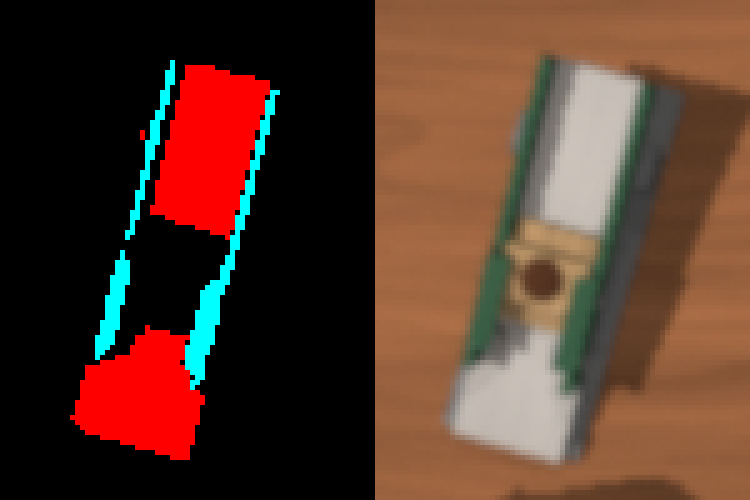

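The top view gives mats of about 155, 105 and 69 mm, so the meant mat is the middle one at (320,174). The crop c1 shows it as a plain square beside the chute. The fitted floor slope is 12.02°, matching the given 12°. Next: the chute frame from its walls and ends, then the blank and the board.

```bash
cat >> h.py <<'E'
K0=np.array([0.20678888,-0.05044094,-0.05921251])
def onplane(n,u,v,k,off=0.0):
    # plane z=k0x+k1y+k2 shifted by off along its normal
    nn=np.array([-k[0],-k[1],1.0]); L=np.linalg.norm(nn); o,d=ray(n,u,v)
    t=(k[2]+off*L-nn@o)/(nn@d); return o+d*t
E
python3 - <<'E'
from h import *
t=cv2.imread("pics/top0.png"); hsv=cv2.cvtColor(t,cv2.COLOR_BGR2HSV)
f=t.astype(float); green=np.clip(f[...,1]-np.maximum(f[...,0],f[...,2])-5,0,None)
k=K0
# per-row weighted centre of green strips upper walls rows 143..176 
def strip(rows,lo,hi):
    pts=[]
    for v in rows:
        u=np.arange(640); ul,uh=lo(v),hi(v); s=(u>=ul)&(u<=uh); w=green[v]*s
        if w.sum()>15: pts.append([(w*u).sum()/w.sum(),v])
    return np.array(pts)
L=strip(range(145,174),lambda v:259-(v-142)*0.25-5,lambda v:259-(v-142)*0.25+4)
R=strip(range(151,182),lambda v:280-(v-148)*0.25-5,lambda v:280-(v-148)*0.25+4)
for off in (0.022,):
  res=[]
  for p in (L,R):
    P=np.array([onplane("top",*q,k,off) for q in p]); c=P.mean(0); d=np.linalg.svd(P-c)[2][0]; d*=np.sign(d[0])
    print(len(P),c,d,"yaw",np.degrees(np.arctan2(d[1],d[0])), "rms",(np.linalg.svd(P-c)[1][1:]/len(P)**.5)); res.append((c,d))
yaw=np.mean([np.arctan2(d[1],d[0]) for c,d in res]); print("yaw",np.degrees(yaw))
lat=np.array([-np.sin(yaw),np.cos(yaw),0])
print("lateral", [c@lat for c,d in res], "mid",np.mean([c@lat for c,d in res]))
# end edges: floor brightness along the centreline
E
```

```text
29 [0.62292892 0.22804239 0.08059244] [ 0.94178802 -0.26408588  0.20807203] yaw -15.663977010810202 rms [4.02306861e-04 1.21535861e-16]
31 [0.60050245 0.16514228 0.07912763] [ 0.94214513 -0.26280184  0.20808111] yaw -15.585905980252269 rms [1.96927690e-04 1.03378771e-16]
yaw -15.624941495531237
lateral [np.float64(0.38739427556587536), np.float64(0.32077828942417724)] mid 0.35408628249502627
```

Yaw is −15.6° on both walls, and the wall spacing is 66.6 mm against an expected 67. Next I'll constrain the plane and find the x origin from the floor ends and lip ends.

```bash
python3 - <<'E'
from h import *
t=cv2.imread("pics/top0.png"); hsv=cv2.cvtColor(t,cv2.COLOR_BGR2HSV); s=cv2.imread("pics/scene0.png")
C=cloud("top",np.load("top_d0.npy"))
yaw=np.radians(-15.62); ex=np.array([np.cos(yaw),np.sin(yaw)]); ey=np.array([-ex[1],ex[0]])
w=cv2.inRange(hsv,(0,0,110),(180,45,255)); w[:, :230]=0; w[:,290:]=0; w[:130]=0; w[225:]=0
ys,xs=np.nonzero(cv2.erode(w,np.ones((3,3)))); P=C[ys,xs]
c=P[:,2]-np.tan(np.radians(12))*(P[:,:2]@ex); c0=np.median(c); print("c",c0,c[abs(c-c0)<.01].mean(),c[abs(c-c0)<.01].std())
hi=P[:,0]>0.56
print("upper/lower",np.median(c[hi]),np.median(c[~hi]))
c0=c[abs(c-c0)<.01].mean()
k=np.array([np.tan(np.radians(12))*ex[0],np.tan(np.radians(12))*ex[1],c0])
lat0=.3541
def pt(a,l,off=0): # a horizontal along; world point on floor plane
    th=np.radians(12); xy=ex*a+ey*(lat0+l); z=c0+np.tan(th)*a
    nrm=np.array([-np.sin(th)*ex[0],-np.sin(th)*ex[1],np.cos(th)]); return np.r_[xy,z]+nrm*off
def prof(n,img,l,off,a0=.35,a1=.75):
    A=np.arange(a0,a1,.001); U=np.array([proj(n,pt(a,l,off)) for a in A],np.float32)
    return A,cv2.remap(img,U[None,:,0],U[None,:,1],cv2.INTER_LINEAR)[0].astype(float)
def edges(A,I,ch,thr):
    g=np.gradient(cv2.GaussianBlur(I[:,ch][:,None],(1,5),0)[:,0]); 
    out=[(round(A[i],4),round(g[i],1)) for i in range(2,len(A)-2) if abs(g[i])>thr and abs(g[i])==abs(g[i-2:i+3]).max()]
    return out
sl=np.cos(np.radians(12))
print("expected floor len horiz",.26*sl)
for n,img in (("top",t),("scene",s)):
  for l in (-.01,0,.01): print(n,"floor",l,edges(*prof(n,img,l,0),0,4))
  for l in (-.027,.027): print(n,"lip top",l,edges(*prof(n,img,l,.032),2,4))
E
```

```text
c -0.05668280063337667 -0.05662960989920421 0.003374751383642662
upper/lower -0.056711968905917634 -0.056653632360835704
expected floor len horiz 0.2543183761907895
top floor -0.01 [(np.float64(0.43), np.float64(-8.2)), (np.float64(0.498), np.float64(9.8)), (np.float64(0.601), np.float64(-13.4))]
top floor 0 [(np.float64(0.429), np.float64(-7.7)), (np.float64(0.449), np.float64(-8.4)), (np.float64(0.472), np.float64(5.8)), (np.float64(0.499), np.float64(9.1)), (np.float64(0.602), np.float64(-13.7)), (np.float64(0.727), np.float64(-4.6))]
top floor 0.01 [(np.float64(0.412), np.float64(-7.5)), (np.float64(0.449), np.float64(-6.3)), (np.float64(0.473), np.float64(6.6)), (np.float64(0.499), np.float64(10.1)), (np.float64(0.602), np.float64(-13.5))]
top lip top -0.027 [(np.float64(0.354), np.float64(6.7)), (np.float64(0.399), np.float64(-4.7)), (np.float64(0.4), np.float64(-4.7)), (np.float64(0.413), np.float64(-11.4)), (np.float64(0.474), np.float64(8.9)), (np.float64(0.487), np.float64(4.3)), (np.float64(0.505), np.float64(4.5)), (np.float64(0.506), np.float64(4.5)), (np.float64(0.604),
[... 805 characters left out ...]
4(0.703), np.float64(4.3))]
scene floor 0 [(np.float64(0.352), np.float64(7.8)), (np.float64(0.412), np.float64(-13.2)), (np.float64(0.43), np.float64(7.5)), (np.float64(0.431), np.float64(7.5)), (np.float64(0.445), np.float64(-5.8)), (np.float64(0.468), np.float64(6.3)), (np.float64(0.484), np.float64(-7.6)), (np.float64(0.498), np.float64(16.2)), (np.float64(0.607), np.float64(-13.8)), (np.float64(0.689), np.float64(-7.2)), (np.float64(0.705), np.float64(4.6))]Traceback (most recent call last):
  File "<stdin>", line 26, in <module>
  File "<stdin>", line 17, in prof
  File "h.py", line 10, in proj
    c=imaging.camera_info(n);T=c["T"]
ValueError: time passes only in moves, steps and waits
```

```bash
python3 - <<'E'
import re
s=open('h.py').read()
s=s.replace('from plant import status, imaging, r\n','from plant import status, imaging, r\nCI={n:imaging.camera_info(n) for n in ("scene","top")}\n').replace('c=imaging.camera_info(n)','c=CI[n]')
s+='''
YAW=np.radians(-15.62); ex=np.array([np.cos(YAW),np.sin(YAW)]); ey=np.array([-ex[1],ex[0]]); LAT0=.3541; C0=-.05663; TH=np.radians(12)
NR=np.array([-np.sin(TH)*ex[0],-np.sin(TH)*ex[1],np.cos(TH)])
def pt(a,l,off=0):
    return np.r_[ex*a+ey*(LAT0+l),C0+np.tan(TH)*a]+NR*off
def prof(n,img,l,off,a0=.3,a1=.75):
    A=np.arange(a0,a1,.001); U=np.array([proj(n,pt(a,l,off)) for a in A],np.float32)
    return A,cv2.remap(img,U[None,:,0],U[None,:,1],cv2.INTER_LINEAR)[0].astype(float)
def edges(A,I,ch,thr):
    g=np.gradient(cv2.GaussianBlur(I[:,ch][:,None],(1,5),0)[:,0])
    return [(float(round(A[i],3)),float(round(g[i],1))) for i in range(2,len(A)-2) if abs(g[i])>thr and abs(g[i])==abs(g[i-2:i+3]).max()]
'''
open('h.py','w').write(s)
E
python3 - <<'E'
from h import *
t=cv2.imread("pics/top0.png"); s=cv2.imread("pics/scene0.png")
for n,img in (("top",t),("scene",s)):
  for l in (-.015,-.01,0,.01): print(n,"floor",l,edges(*prof(n,img,l,0),0,5))
  for l in (-.01,0,.01): print(n,"tongue 10",l,edges(*prof(n,img,l,.010,.4,.55),0,4))
  for l in (-.013,.013): print(n,"block 24",l,edges(*prof(n,img,l,.024,.4,.55),0,4))
  for l in (-.027,.027): print(n,"lip",l,edges(*prof(n,img,l,.032,.35,.55),2,4))
# rectified chart top+scene at off 0.032,0.024
for n,img in (("top",t),("scene",s)):
  A=np.linspace(.62,.33,580);Lr=np.linspace(.05,-.05,200)
  rows=[]
  for off in (0,.010,.024,.032):
    M=np.array([[proj(n,pt(a,l,off)) for l in Lr[::8]] for a in A[::8]],np.float32); M=cv2.resize(M,(200,580))
    im=cv2.remap(img,M[...,0],M[...,1],cv2.INTER_CUBIC)
    for x in np.arange(.34,.62,.02): 
        y=int((.62-x)/.29*580); cv2.line(im,(0,y),(8,y),(0,0,255),1); 
    rows.append(im)
  cv2.imwrite(f"pics/rect_{n}.png",np.hstack(rows))
E
```

```text
top floor -0.015 [(0.346, 13.2), (0.405, -7.4), (0.498, 10.5), (0.603, -15.2)]
top floor -0.01 [(0.346, 13.9), (0.43, -8.2), (0.498, 9.8), (0.601, -13.4)]
top floor 0 [(0.346, 14.0), (0.429, -7.7), (0.449, -8.4), (0.472, 5.8), (0.499, 9.1), (0.602, -13.7)]
top floor 0.01 [(0.346, 12.8), (0.412, -7.5), (0.449, -6.3), (0.473, 6.6), (0.499, 10.1), (0.602, -13.5)]
top tongue 10 -0.01 [(0.432, -8.1), (0.5, 10.3)]
top tongue 10 0 [(0.432, -6.8), (0.433, -6.8), (0.45, -8.4), (0.474, 6.1), (0.5, 9.0)]
top tongue 10 0.01 [(0.415, -5.8), (0.451, -6.2), (0.474, 6.9), (0.5, 9.9)]
top block 24 -0.013 [(0.435, -8.8), (0.502, 10.2)]
top block 24 0.013 [(0.404, -6.6), (0.435, -4.1), (0.436, -4.1), (0.446, 4.1), (0.456, -4.5), (0.474, 5.4), (0.502, 6.8)]
top lip -0.027 [(0.354, 6.7), (0.399, -4.7), (0.4, -4.7), (0.413, -11.4), (0.474, 8.9), (0.487, 4.3), (0.505, 4.5), (0.506, 4.5)]
top lip 0.027 [(0.355, 6.4), (0.405, -12.0), (0.475, 10.7), (0.485, -8.6)]
scene floor -0.015 [(0.346, 14.5), (0.412, -16.0), (0.468, 6.6), (0.486, -7.6), (0.498, 17.8), (0.607, -14.1)]
scene floor -0.01 [(0.344, 15.8), (0
[... 535 characters left out ...]
-7.5), (0.514, 17.7)]
scene tongue 10 0 [(0.429, -16.9), (0.452, 4.4), (0.484, 6.5), (0.503, -6.3), (0.515, 19.2)]
scene tongue 10 0.01 [(0.429, -8.7), (0.449, 4.5), (0.462, -6.9), (0.483, 6.6), (0.502, -6.9), (0.514, 19.4)]
scene block 24 -0.013 [(0.402, 4.1), (0.437, -8.4), (0.444, -5.3), (0.473, 4.8), (0.485, -6.5), (0.506, 6.4), (0.524, -6.6), (0.539, 18.8)]
scene block 24 0.013 [(0.402, 4.2), (0.457, -14.3), (0.472, 7.6), (0.473, 7.6), (0.487, -6.2), (0.51, 6.8), (0.525, -7.9), (0.539, 17.2)]
scene lip -0.027 [(0.414, -7.1), (0.484, 5.4), (0.491, 5.0), (0.499, 6.4)]
scene lip 0.027 [(0.387, 6.6), (0.413, -7.2), (0.419, -10.6), (0.485, 16.0), (0.503, -10.0), (0.52, 10.8), (0.542, -11.5)]
```

View pics/rect_top.png

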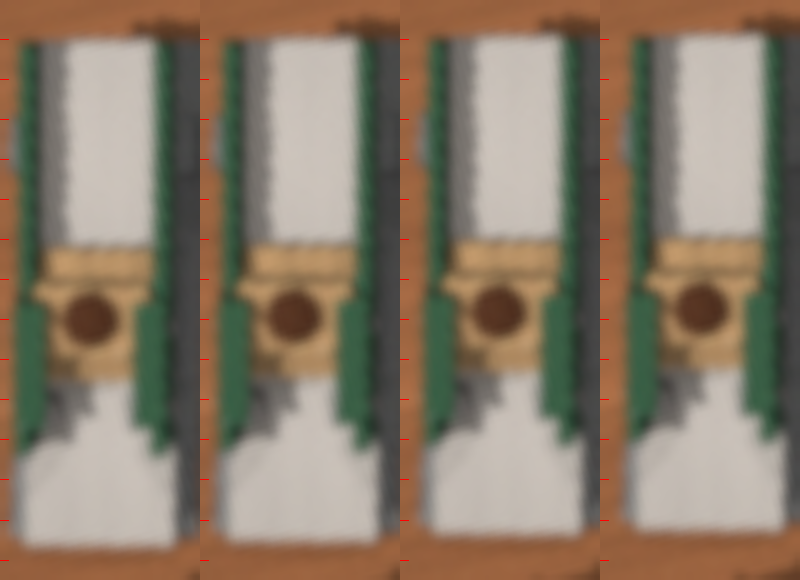

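View pics/rect_scene.png

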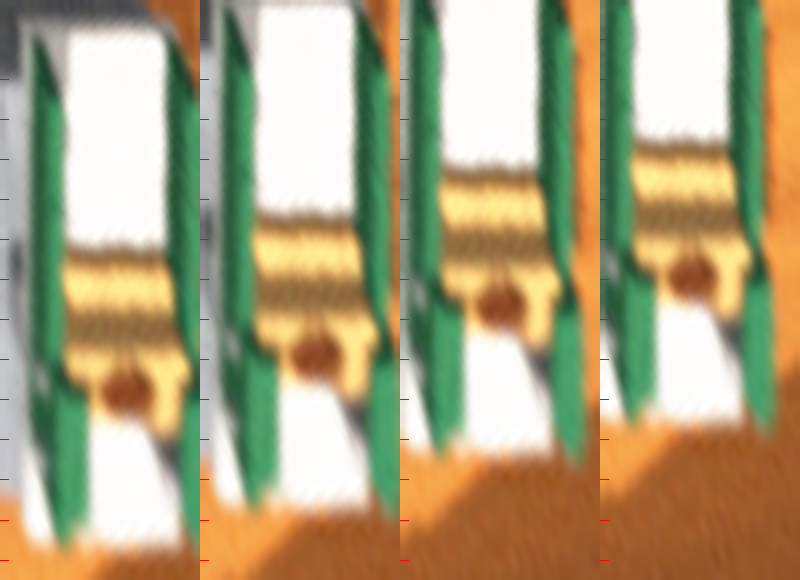

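The chute checks out: the floor ends, lip end (a=0.4745) and wall spacing all agree on a throat origin at a≈0.4255. The blank's origin is at chute x≈41 mm, inside the given 35–42. Now the board: recess frame, lip and outline.

```bash
python3 - <<'E'
from h import *
t=cv2.imread("pics/top0.png"); s=cv2.imread("pics/scene0.png")
print("chute origin",pt(.4255,0),"lip end",pt(.4255+.05*np.cos(TH),0))
def line(P):
    c=P.mean(0); u,w,v=np.linalg.svd(P-c); return c,v[0],w[1]/len(P)**.5
for n,img,box in (("top",t,(372,437,168,238)),("scene",s,(222,290,176,220))):
    x0,x1,y0,y1=box; hsv=cv2.cvtColor(img,cv2.COLOR_BGR2HSV); 
    print(n,"frame px sample")
    sub=img[y0:y1,x0:x1]; 
    cv2.imwrite(f"pics/b_{n}.png",cv2.resize(sub,None,fx=9,fy=8,interpolation=cv2.INTER_CUBIC))
img=t; f=t.astype(float).sum(2)
D=np.clip(330-f,0,None) # darkness
# left rail, right rail, wall by weighted centroids inside bands (crop pixel/8 + offset)
def wc(rows,fu,half):
    o=[]
    for v in rows:
        u=np.arange(640); c=fu(v); w=D[v]*(abs(u-c)<=half)
        if w.sum()>50: o.append([(w*u).sum()/w.sum(),v])
    return np.array(o)
Lr=wc(range(194,209),lambda v:394+(v-194)*.17,4.5); Rr=wc(range(192,206),lambda v:416+(v-192)*.17,4.5)
W=[]
for u in range(396,414):
    v=np.arange(400); c=188-(u-403)*.17; w=D[:,u]*(abs(v-c)<=4.5)
    if w.sum()>50: W.append([u,(w*v).sum()/w.sum()])
out={}
for nm,p,z in (("L",Lr,.026),("R",Rr,.026),("W",np.array(W),.029)):
    P=np.array([onz("top",*q,z)[:2] for q in p]); c,d,e=line(P); d=d*np.sign(d[0] if nm!="W" else d[1])
    a=np.degrees(np.arctan2(d[1],d[0])); print(nm,len(P),c.round(4),"ang",a.round(2),"rms",e); out[nm]=(c,a)
hsv=cv2.cvtColor(t,cv2.COLOR_BGR2HSV)
# board outline
Y=np.radians((out["L"][1]+out["R"][1])/2); bx=np.array([np.cos(Y),np.sin(Y)]);by=np.array([-bx[1],bx[0]])
print("yaw",np.degrees(Y),"rail sep",(out["L"][0]-out["R"][0])@by,"exp .074"); 
E
```

```text
chute origin [0.50512926 0.22645417 0.03381282] lip end [0.55223042 0.21328557 0.0442084 ]
top frame px sample
scene frame px sample
L 15 [ 0.4909 -0.2282] ang 10.66 rms 0.0002674319967846804
R 14 [ 0.4994 -0.3015] ang 10.56 rms 0.00030204484865669425
W 18 [ 0.5335 -0.2617] ang 99.04 rms 0.000711689672933421
yaw 10.611044591793625 rail sep 0.07358448752335299 exp .074
```

View pics/b_scene.png

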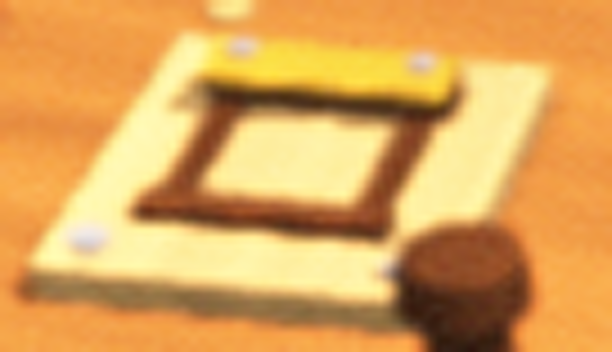

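```bash
python3 - <<'E'
from h import *
t=cv2.imread("pics/top0.png"); hsv=cv2.cvtColor(t,cv2.COLOR_BGR2HSV); s=cv2.imread("pics/scene0.png")
# outline: rectified chart on z planes around a guess, edges by profile
Y=np.radians(9.9); bx=np.array([np.cos(Y),np.sin(Y)]);by=np.array([-bx[1],bx[0]])
m=((L:=np.array([.4909,-.2282]))+(R:=np.array([.4994,-.3015])))/2
O=by*(m@by)+bx*(np.array([.5335,-.2617])@bx-.0445); print("O guess",O)
def prof2(n,img,A,B,z,N=400):
    S=np.linspace(0,1,N); P=np.array([np.r_[A+(B-A)*q,z] for q in S]); U=np.array([proj(n,p) for p in P],np.float32)
    return S,cv2.GaussianBlur(cv2.remap(img,U[None,:,0],U[None,:,1],cv2.INTER_LINEAR)[0].astype(np.float32),(1,9),0),P
def edge(n,img,A,B,z,sign=0,ch=None):
    S,I,P=prof2(n,img,A,B,z); v=I.sum(1) if ch is None else I[:,ch]; g=np.gradient(v); g=g*sign if sign else abs(g); i=g.argmax(); return P[i][:2],g[i]
W=lambda x,y:O+bx*x/1000+by*y/1000
def fit(n,img,name,pairs,z,sign,ch=None):
    P=np.array([edge(n,img,W(*a),W(*b),z,sign,ch)[0] for a,b in pairs]); q=np.c_[(P-O)@bx,(P-O)@by]*1000
    c=np.median(q,0); ax=0 if np.ptp(q[:,0])>np.ptp(q[:,1]) else 1
    k=np.polyfit(q[:,ax],q[:,1-ax],1); e=q[:,1-ax]-np.polyval(k,q[:,ax]); g=abs(e)<2.5; k=np.polyfit(q[g,ax],q[g,1-ax],1)
    tilt=np.degrees(np.arctan(k[0]))*(1 if ax==0 else -1)
    print(n,name,"at0 %.1f"%k[1],"tilt %.2f"%tilt,"n",g.sum(),"rms %.1f"%(e[g].std()))
for n,img in (("top",t),("scene",s)):
    r_=range
    fit(n,img,"wall inner x36.5",[((22,y),(46,y)) for y in r_(-24,25,3)],.029 if n=="scene" else .029,-1)
    fit(n,img,"wall outer x52.5",[((44,y),(64,y)) for y in r_(-24,25,3)],.029 if n=="top" else .020,1)
    fit(n,img,"railL inner y30",[((x,18),(x,38)) for x in r_(-18,30,3)],.026,-1)
    fit(n,img,"railR inner y-30",[((x,-18),(x,-38)) for x in r_(-18,30,3)],.026,-1)
    fit(n,img,"railL outer y44",[((x,36),(x,56)) for x in r_(-18,40,3)],.026 ,1)
    fit(n,img,"railR outer y-44",[((x,-36),(x,-56)) for x in r_(-18,40,3)],.026,1)
    fit(n,img,"lip edge",[((-10,y),(-38,y)) for y in r_(-24,25,3)],.041 if n=="top" else .035,-1,0)
    fit(n,img,"board L y75",[((x,62),(x,95)) for x in r_(-60,70,5)],.020,-1,0)
    fit(n,img,"board R y-75",[((x,-62),(x,-95)) for x in r_(-60,70,5)],.020,-1,0)
    fit(n,img,"board far",[((70,y),(110,y)) for y in r_(-60,61,5)],.020,-1,0)
    fit(n,img,"board near",[((-70,y),(-110,y)) for y in r_(-60,61,5)],.020,-1,0)
E
```

```text
O guess [ 0.48906254 -0.26591243]
top wall inner x36.5 at0 37.7 tilt 0.16 n 16 rms 0.7
top wall outer x52.5 at0 52.2 tilt 0.83 n 16 rms 1.1
top railL inner y30 at0 28.8 tilt 3.02 n 15 rms 1.0
top railR inner y-30 at0 -29.2 tilt -0.68 n 16 rms 0.8
top railL outer y44 at0 44.0 tilt 1.37 n 20 rms 1.0
top railR outer y-44 at0 -44.6 tilt 0.05 n 17 rms 1.2
top lip edge at0 -25.1 tilt -0.80 n 17 rms 1.5
top board L y75 at0 75.3 tilt -0.26 n 25 rms 1.2
top board R y-75 at0 -74.6 tilt -0.48 n 26 rms 1.0
top board far at0 85.9 tilt -0.11 n 25 rms 1.0
top board near at0 -83.8 tilt -0.57 n 25 rms 1.1
scene wall inner x36.5 at0 42.9 tilt -1.79 n 15 rms 1.5
scene wall outer x52.5 at0 53.4 tilt -1.37 n 14 rms 0.9
scene railL inner y30 at0 29.8 tilt 2.15 n 16 rms 0.9
scene railR inner y-30 at0 -29.4 tilt -0.90 n 16 rms 0.8
scene railL outer y44 at0 43.6 tilt -1.04 n 19 rms 0.7
scene railR outer y-44 at0 -43.3 tilt -2.16 n 20 rms 1.1
scene lip edge at0 -12.2 tilt -3.08 n 17 rms 1.2
scene board L y75 at0 73.9 tilt -1.90 n 16 rms 1.2
scene board R y-75 at0 -75.3 tilt 0.02 n 26 rms 1.2
scene board far at0 89.4 tilt 1.17 n 17 rms 1.2
scene board near at0 -79.8 tilt 0.01 n 7 rms 1.1
```

The board frame agrees with its 170×150 outline: yaw ≈ 9.6°, recess centre ≈ (0.490, −0.266). The scene view puts it about 3 mm further in x, so I'll recheck before inserting. Now I'll plan the approach to the throat.

```bash
cat >> h.py <<'E'
from scipy.spatial.transform import Rotation as Ro
EX=np.array([np.cos(TH)*ex[0],np.cos(TH)*ex[1],np.sin(TH)]); EY=np.r_[ey,0]
OC=pt(.4255,0)
def ch(x,y=0,z=0): return OC+EX*x+EY*y+NR*z
RC=np.c_[np.cross(-EX,-NR),-EX,-NR]   # tool normal to chute floor, jaws along slope
OB=np.array([.4899,-.2658,.020]); YB=9.6
def Rdown(yaw,tilt=0):  # tool yaw, then tilt about tool y
    return (Ro.from_euler('xyz',[180,0,yaw],degrees=True)*Ro.from_euler('y',tilt,degrees=True)).as_matrix()
def go(p,R=None,st=None):
    st=st or status.get_state(); R0=Ro.from_euler('xyz',st['eef_rot'],degrees=True)
    R1=R0 if R is None else Ro.from_matrix(R)
    s=R0.inv().apply(np.asarray(p)-st['tcp_pos'])/.2; t=(R0.inv()*R1).as_rotvec(degrees=True)/90
    print("row",np.round(s,4).tolist(),np.round(t,4).tolist(),"rows>=%.1f"%max(np.linalg.norm(s)*200/62.5,np.linalg.norm(t)*90/10.7))
def st():
    s=status.get_state(); print("t %.2f"%s['time_s'],"tcp",s['tcp_pos'].round(4),"rot",s['eef_rot'].round(2),"F",s['contact_force'].round(2),"w %.4f"%s['gripper_width'],"j",s['joints'].round(1)); return s
E
python3 - <<'E'
from h import *
print(Ro.from_matrix(RC).as_euler('xyz',degrees=True))
p=ch(-.010,0,.10); print(p); go(p,RC); go((status.get_state()['tcp_pos']+p)/2+[0,0,.05])
E
```

```text
[-1.68000000e+02  1.27222187e-14 -1.05620000e+02]
[0.4756857  0.23468604 0.12954846]
row [1.6358, 1.2843, 0.348] [0.1117, 0.0923, 0.885] rows>=7.5
row [0.8179, 0.6425, -0.076] [0.0, 0.0, 0.0] rows>=3.3
```

>>> apply_moves:
  moves:
    - [0.4, 0.32, -0.05, 0.055, 0.046, 0.44]
    - [0.82, 0.64, 0.0, 0.11, 0.092, 0.885]
    - [0.82, 0.64, 0.0, 0.11, 0.092, 0.885]
    - [0.82, 0.64, 0.0, 0.11, 0.092, 0.885]
    - [0.82, 0.64, 0.0, 0.11, 0.092, 0.885]
    - [0.82, 0.64, 0.0, 0.11, 0.092, 0.885]
    - [0.82, 0.64, 0.0, 0.11, 0.092, 0.885]
    - [0.82, 0.64, 0.0, 0.11, 0.092, 0.885]
    - [0.82, 0.64, 0.0, 0.11, 0.092, 0.885]
  hand: 1

```text
time_s: 1.23
tcp_pos: [0.3842, 0.4215, 0.1985]
eef_rot: [-168.1, -0.1, -105.5]
contact_force: [0.2, -0.4, -0.6]
gripper_width: 0.0036
```

```bash
python3 - <<'E'
from h import *
st(); go(ch(-.010,0,.08),RC)
E
```

```text
t 1.23 tcp [0.3842 0.4215 0.1985] rot [-1.6813e+02 -1.3000e-01 -1.0555e+02] F [ 0.24 -0.42 -0.61] w 0.0036 j [ 75.9   8.1 -22.9  13.7 -60.2 -98.4]
row [0.7762, -0.6055, 0.5811] [0.0014, -0.0013, 0.0011] rows>=3.7
```

>>> apply_moves:
  moves:
    - [0.2, -0.15, 0.1, 0, 0, 0]
    - [0.45, -0.35, 0.25, 0, 0, 0]
    - [0.7, -0.55, 0.4, 0, 0, 0]
    - [0.776, -0.605, 0.53, 0.0, 0, 0]
    - [0.776, -0.605, 0.581, 0.001, -0.001, 0.001]
    - [0.776, -0.605, 0.581, 0.001, -0.001, 0.001]
    - [0.776, -0.605, 0.581, 0.001, -0.001, 0.001]

```text
time_s: 2.1
tcp_pos: [0.4799, 0.2349, 0.1108]
eef_rot: [-168.0, 0.0, -105.5]
contact_force: [0.4, -0.2, 0.2]
gripper_width: 0.0007
```

```bash
python3 - <<'E'
from h import *
s=st(); go(ch(-.010,0,.014),RC)
P=s['tcp_pos']
for n in ("top","scene"):
    p,d=imaging.capture(n); np.save(f"{n}_d1.npy",d); u,v=proj(n,P); print(n,u,v)
    cv2.imwrite(f"pics/{n}1.png",cv2.resize(p[int(v)-55:int(v)+55,int(u)-65:int(u)+65],None,fx=5,fy=5,interpolation=cv2.INTER_CUBIC)); print(u-65+.0,v-55)
E
```

```text
t 2.10 tcp [0.4799 0.2349 0.1108] rot [-1.6801e+02  3.0000e-02 -1.0552e+02] F [ 0.39 -0.25  0.25] w 0.0007 j [ 55.6   6.8 -38.4  17.  -42.1 -83.5]
row [0.007, -0.0001, 0.334] [0.0001, 0.0006, 0.001] rows>=1.1
top 250.59222596830745 203.0125948275638
185.59222596830745 148.0125948275638
scene 409.99642042304515 201.9590685362349
344.99642042304515 146.9590685362349
```

View pics/scene1.png

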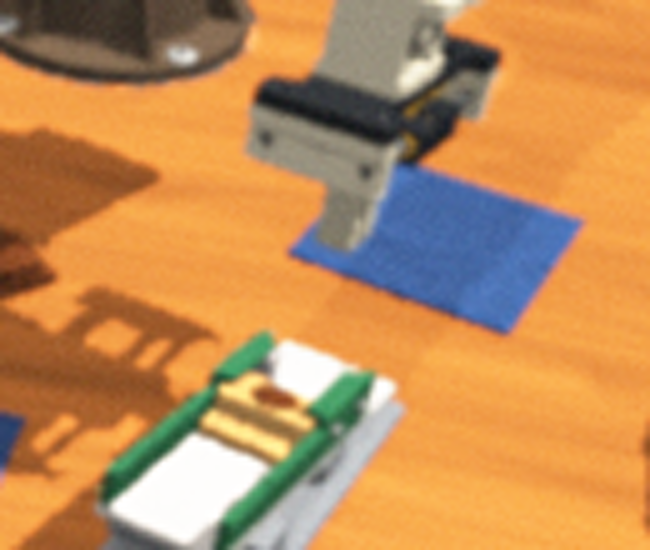

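View pics/top1.png

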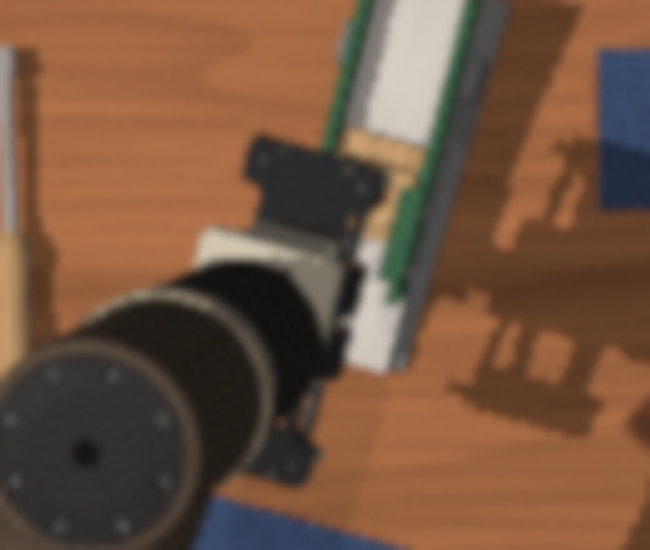

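The scene crop shows the fingertip around (414,196), while the reported TCP projects to (410,202). I'll check that against depth before descending.

```bash
python3 - <<'E'
from h import *
S=cloud("scene",np.load("scene_d1.npy"))
for v in range(186,204,2):
    print(v,[tuple((S[v,u]*1000).round(0).astype(int).tolist()) for u in (410,413,416,419)])
E
python3 - <<'E'
from h import *
img,_=imaging.capture("scene"); c=img[165:215,380:445]; cv2.imwrite("pics/tip.png",cv2.resize(c,None,fx=10,fy=10,interpolation=cv2.INTER_NEAREST))
E
```

```text
186 [(489, 227, 171), (488, 235, 172), (482, 243, 170), (215, 246, 0)]
188 [(484, 228, 161), (486, 236, 165), (478, 244, 161), (230, 248, 2)]
190 [(485, 229, 155), (489, 237, 160), (473, 245, 151), (247, 249, 5)]
192 [(488, 230, 151), (488, 238, 152), (473, 246, 144), (260, 251, 5)]
194 [(486, 231, 142), (493, 239, 149), (273, 242, 3), (271, 252, 4)]
196 [(296, 224, 6), (287, 234, 2), (285, 244, 3), (284, 254, 5)]
198 [(299, 226, -1), (298, 236, 2), (299, 246, 5), (292, 255, 2)]
200 [(313, 228, 1), (314, 237, 5), (307, 247, 2), (308, 257, 5)]
202 [(318, 229, -3), (316, 239, -3), (315, 249, -1), (318, 258, 4)]
```

View pics/tip.png

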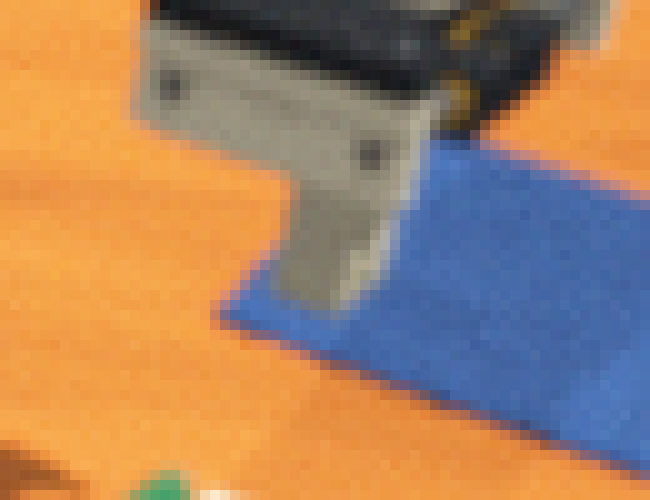

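```bash
python3 - <<'E'
from h import *
s0=np.array([0.29202667,0.60796205,0.19861225])
print(proj("scene",s0),proj("top",s0))
# open fingers tool y dir
y=np.array([np.sin(np.radians(-25.66)),-np.cos(np.radians(-25.66)),0])
for k in (-.065,-.044,.044,.065): print(k,proj("scene",s0+y*k))
s=cv2.imread("pics/scene0.png"); u,v=map(int,proj("scene",s0)); x0=min(u-50,639-100)
c=s[v-55:v+40,x0:x0+100].copy(); cv2.imwrite("pics/tip0.png",cv2.resize(c,None,fx=6,fy=6,interpolation=cv2.INTER_NEAREST)); print(x0,v-55)
S=cloud("scene",np.load("scene_d0.npy"))
for v in range(118,175,4): print(v,[tuple((S[v,u]*1000).round(0).astype(int).tolist()) for u in range(530,620,10)])
E
```

```text
[552.19663672 167.43055977] [117.58186342 265.6903261 ]
-0.065 [576.2777559  176.05159205]
-0.044 [568.32562239 173.20473102]
0.044 [536.75090976 161.9009949 ]
0.065 [529.60744312 159.34363634]
502 112
118 [(289, 505, 335), (275, 533, 334), (249, 564, 328), (-1022, 937, -146), (308, 595, 357), (316, 615, 364), (328, 632, 372), (-1006, 1128, -109), (-1013, 1178, -104)]
122 [(289, 509, 324), (288, 533, 327), (294, 556, 334), (265, 587, 326), (313, 597, 348), (323, 616, 356), (332, 635, 363), (-1018, 1141, -136), (-1013, 1187, -127)]
126 [(292, 512, 314), (286, 538, 315), (299, 558, 324), (309, 579, 332), (317, 600, 339), (321, 621, 344), (332, 639, 352), (-1020, 1151, -160), (-1011, 1195, -149)]
130 [(292, 515, 302), (302, 538, 310), (-957, 893, -200), (310, 583, 322), (317, 604, 328), (330, 622, 337), (323, 646, 338), (298, 677, 332), (-1013, 1206, -173)]
134 [(-1992, 1029, -685), (306, 540, 300), (307, 564, 305), (-944, 948, -211), (-948, 999, -204), (329, 626, 326), (338, 645, 333), (328, 671, 333), (317, 696, 333)]
138 [(-1987, 1040, -719), (276, 552, 276), (-1974, 1185, -686), (31
[... 933 characters left out ...]
09), (-1123, 1270, -403), (-670, 1133, -185)]
162 [(-113, 646, 0), (-132, 686, -2), (-139, 723, 2), (-154, 762, 1), (-172, 801, -1), (315, 661, 240), (-1042, 1198, -402), (-1071, 1260, -406), (-677, 1145, -210)]
166 [(-80, 644, 0), (-95, 682, 0), (-116, 722, -4), (-123, 758, -1), (-127, 793, 4), (-154, 835, -2), (-1026, 1202, -421), (-724, 1131, -264), (-678, 1155, -233)]
170 [(-46, 640, 0), (-62, 678, -1), (-79, 717, -3), (-90, 753, -1), (-106, 792, -2), (-123, 831, -4), (-1010, 1206, -439), (-697, 1129, -274), (-1672, 1590, -742)]
174 [(-19, 639, -2), (-39, 677, -5), (-48, 713, -3), (-55, 748, 0), (-73, 786, -2), (-86, 823, -2), (-1006, 1215, -464), (-670, 1127, -284), (-1644, 1591, -761)]
```

View pics/tip0.png

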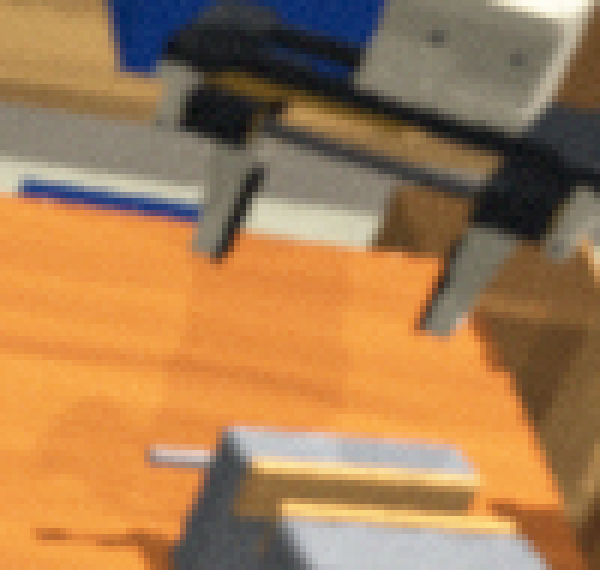

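Depth and pixels at both poses agree laterally with the reported TCP. But the fingertips appear about 25 mm (shut) and 35 mm (open) short of it along the tool axis. A gentle touch on the open floor below the cheeks (chute x ≈ −45) will settle it.

```bash
python3 - <<'E'
from h import *
st(); go(ch(-.045,0,.08),RC);go(ch(-.045,0,.02),RC);go(ch(-.045,0,.0),RC)
E
```

```text
t 2.25 tcp [0.4797 0.2349 0.1107] rot [-1.6801e+02  4.0000e-02 -1.0552e+02] F [-0.49  0.14  0.32] w 0.0002 j [ 55.6   6.8 -38.4  17.  -42.1 -83.5]
row [0.006, 0.1739, 0.0038] [0.0001, 0.0007, 0.0009] rows>=0.6
row [0.0063, 0.1738, 0.3038] [0.0001, 0.0007, 0.0009] rows>=1.1
row [0.0064, 0.1738, 0.4038] [0.0001, 0.0007, 0.0009] rows>=1.4
```

>>> apply_moves:
  moves:
    - [0.006, 0.174, 0.05, 0, 0, 0]
    - [0.006, 0.174, 0.15, 0, 0, 0.001]
    - [0.006, 0.174, 0.25, 0, 0, 0.001]
    - [0.006, 0.174, 0.3, 0, 0, 0.001]
    - [0.006, 0.174, 0.3, 0, 0, 0.001]
    - [0.006, 0.174, 0.3, 0, 0, 0.001]

```text
time_s: 3.0
tcp_pos: [0.4589, 0.24, 0.0454]
eef_rot: [-168.0, 0.1, -105.6]
contact_force: [0.2, 0.0, 0.3]
gripper_width: 0.0003
```

```bash
python3 - <<'E'
from h import *
s=st(); q=s['tcp_pos']-OC; print("chute coords",q@EX,q@EY,q@NR)
img,_=imaging.capture("scene"); u,v=map(int,proj("scene",s['tcp_pos'])); print(u,v); cv2.imwrite("pics/t2.png",cv2.resize(img[v-45:v+45,u-50:u+50],None,fx=7,fy=6.6,interpolation=cv2.INTER_CUBIC))
E
```

```text
t 3.00 tcp [0.4589 0.24   0.0454] rot [-1.6799e+02  1.1000e-01 -1.0560e+02] F [0.18 0.01 0.32] w 0.0003 j [ 57.5  10.5 -46.4  22.4 -31.4 -92.1]
chute coords -0.04473840102675299 0.0005816295264998184 0.02137431234334579
409 215
```

View pics/t2.png

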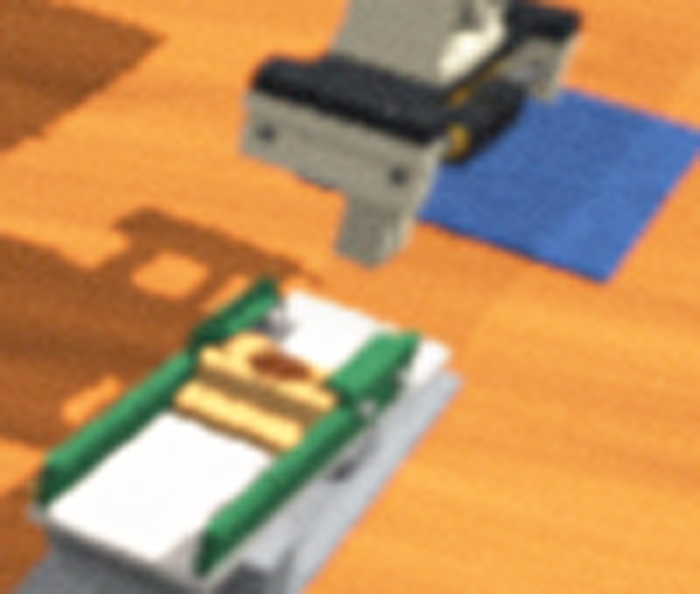

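>>> apply_moves:
  moves:
    - [0, 0, 0.03, 0, 0, 0]
    - [0, 0, 0.06, 0, 0, 0]
    - [0, 0, 0.075, 0, 0, 0]
    - [0, 0, 0.085, 0, 0, 0]
    - [0, 0, 0.085, 0, 0, 0]

```text
time_s: 3.68
tcp_pos: [0.4623, 0.239, 0.0287]
eef_rot: [-168.0, 0.1, -105.6]
contact_force: [0.6, 0.8, 0.3]
gripper_width: 0.0003
```

```bash
python3 - <<'E'
from h import *
s=st(); q=s['tcp_pos']-OC; print("chute coords",q@EX,q@EY,q@NR)
img,_=imaging.capture("scene"); u,v=map(int,proj("scene",s['tcp_pos'])); print(u,v); cv2.imwrite("pics/t3.png",cv2.resize(img[v-45:v+45,u-50:u+50],None,fx=7,fy=6.6,interpolation=cv2.INTER_CUBIC))
E
```

```text
t 3.67 tcp [0.4623 0.239  0.0287] rot [-1.6799e+02  1.0000e-01 -1.0561e+02] F [0.57 0.76 0.31] w 0.0003 j [ 56.6  12.2 -47.9  24.6 -28.3 -93.8]
chute coords -0.04471706032886728 0.0005331396765254644 0.004271217443634046
408 220
```

View pics/t3.png

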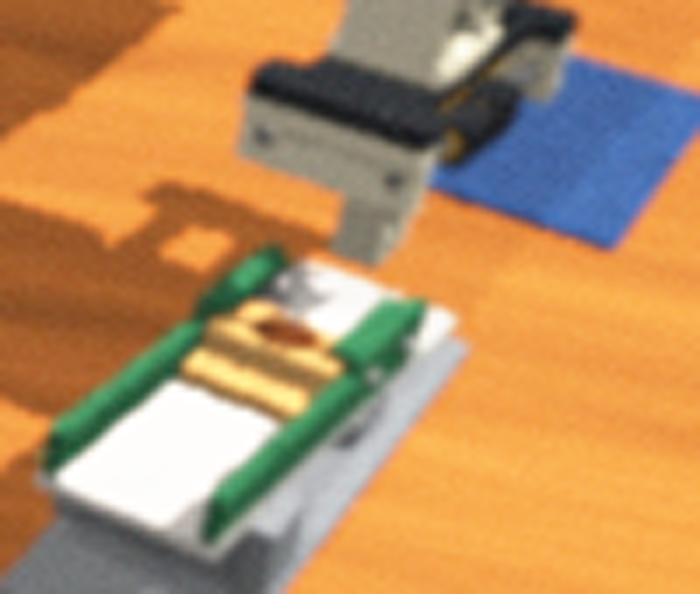

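>>> apply_moves:
  moves:
    - [0, 0, 0.03, 0, 0, 0]
    - [0, 0, 0.05, 0, 0, 0]
    - [0, 0, 0.06, 0, 0, 0]
    - [0, 0, 0.07, 0, 0, 0]
    - [0, 0, 0.07, 0, 0, 0]

```text
time_s: 4.35
tcp_pos: [0.4651, 0.2382, 0.015]
eef_rot: [-168.0, 0.1, -105.6]
contact_force: [0.6, 0.6, 0.2]
gripper_width: 0.0003
```

```bash
python3 - <<'E'
from h import *
s=st(); q=s['tcp_pos']-OC; print("chute coords",q@EX,q@EY,q@NR)
img,_=imaging.capture("scene"); u,v=map(int,proj("scene",s['tcp_pos'])); print(u,v); cv2.imwrite("pics/t4.png",cv2.resize(img[v-45:v+45,u-50:u+50],None,fx=7,fy=6.6,interpolation=cv2.INTER_CUBIC))
E
```

```text
t 4.35 tcp [0.4651 0.2382 0.015 ] rot [-1.6799e+02  1.0000e-01 -1.0561e+02] F [0.63 0.56 0.22] w 0.0003 j [ 55.8  13.6 -49.1  26.9 -25.8 -95.6]
chute coords -0.04470400394616718 0.0005241884579090418 -0.009752784155604256
407 224
```

View pics/t4.png

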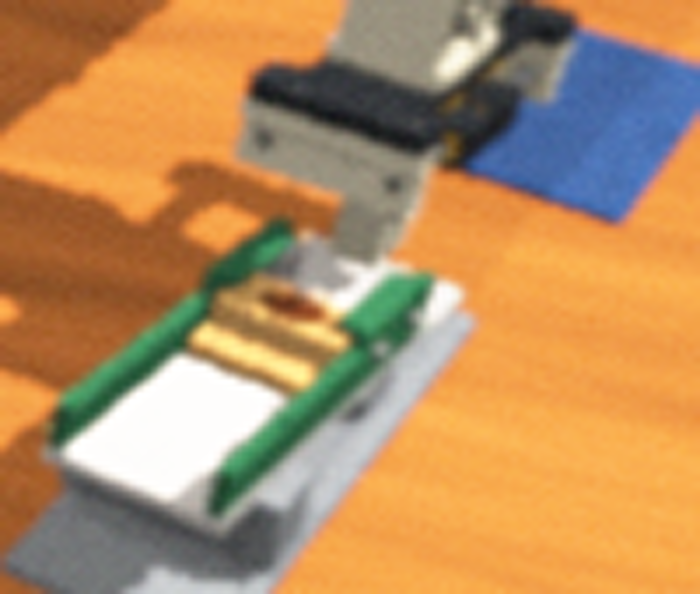

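Still no contact at a reported −10 mm, so the offset is real. I'll keep going down slowly while watching the force.

>>> apply_moves:
  moves:
    - [0, 0, 0.01, 0, 0, 0]
    - [0, 0, 0.02, 0, 0, 0]
    - [0, 0, 0.03, 0, 0, 0]
    - [0, 0, 0.04, 0, 0, 0]
    - [0, 0, 0.04, 0, 0, 0]

```text
time_s: 5.03
tcp_pos: [0.4667, 0.2377, 0.0071]
eef_rot: [-168.0, 0.1, -105.6]
contact_force: [-0.1, 0.3, 0.2]
gripper_width: 0.0005
```

>>> apply_moves:
  moves:
    - [0, 0, 0.01, 0, 0, 0]
    - [0, 0, 0.015, 0, 0, 0]
    - [0, 0, 0.015, 0, 0, 0]

```text
time_s: 5.4
tcp_pos: [0.4673, 0.2374, 0.004]
eef_rot: [-168.0, 0.1, -105.6]
contact_force: [-0.5, 0.4, -0.4]
gripper_width: 0.001
```

>>> apply_moves:
  moves:
    - [0, 0, 0.01, 0, 0, 0]
    - [0, 0, 0.015, 0, 0, 0]
    - [0, 0, 0.015, 0, 0, 0]

```text
time_s: 5.78
tcp_pos: [0.4678, 0.2371, 0.001]
eef_rot: [-168.0, 0.1, -105.6]
contact_force: [0.7, 0.2, 0.4]
gripper_width: 0.0005
```

>>> apply_moves:
  moves:
    - [0, 0, 0.01, 0, 0, 0]
    - [0, 0, 0.01, 0, 0, 0]

```text
time_s: 6.02
tcp_pos: [0.4682, 0.2368, -0.0011]
eef_rot: [-168.0, 0.0, -105.6]
contact_force: [-0.4, 0.3, 0.5]
gripper_width: 0.0002
```

>>> apply_moves:
  moves:
    - [0, 0, 0.01, 0, 0, 0]
    - [0, 0, 0.01, 0, 0, 0]

```text
time_s: 6.28
tcp_pos: [0.4685, 0.2369, -0.0015]
eef_rot: [-167.9, 0.1, -105.6]
contact_force: [-18.8, -1.5, 27.7]
gripper_width: 0.0002
```

```bash
python3 - <<'E'
from h import *
s=st(); q=s['tcp_pos']-OC; print("chute coords",q@EX,q@EY,q@NR)
img,_=imaging.capture("scene"); u,v=map(int,proj("scene",s['tcp_pos'])); print(u,v); cv2.imwrite("pics/t5.png",cv2.resize(img[v-45:v+45,u-50:u+50],None,fx=7,fy=6.6,interpolation=cv2.INTER_CUBIC))
E
```

```text
t 6.28 tcp [ 0.4685  0.2369 -0.0015] rot [-1.6792e+02  1.1000e-01 -1.0559e+02] F [-18.78  -1.49  27.7 ] w 0.0002 j [ 54.5  15.3 -51.   30.9 -22.4 -98.7]
chute coords -0.044569808591939215 0.0002113282091946433 -0.02659384250306423
405 229
```

View pics/t5.png

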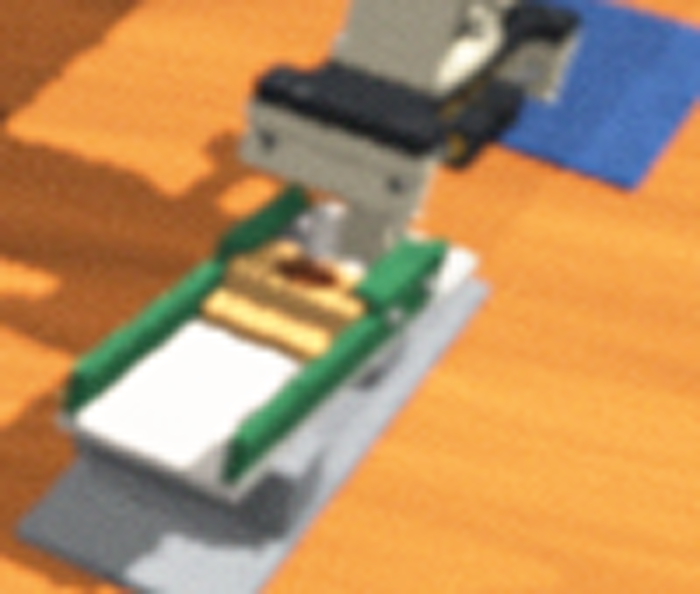

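Touched at a reported offset of −26.5 mm, which fixes the real fingertip about 26 mm behind the reported TCP when shut, in agreement with the pictures. I'll back off to tip height 14 mm, which is over the tongue and against the block face, and move up to it.

```bash
cat >> h.py <<'E'
TIP=.026
def cc(s):
    q=s['tcp_pos']-OC; print("chute coords x %.4f y %.4f tip z %.4f"%(q@EX,q@EY,q@NR+TIP))
E
python3 - <<'E'
from h import *
s=st(); cc(s); go(ch(-.045,0,.0145-TIP),RC);go(ch(-.008,0,.0145-TIP),RC)
E
```

```text
t 6.33 tcp [ 0.4685  0.2369 -0.0015] rot [-1.6792e+02  1.1000e-01 -1.0559e+02] F [-18.93  -1.06  29.14] w 0.0007 j [ 54.5  15.3 -51.   30.9 -22.4 -98.7]
chute coords x -0.0446 y 0.0002 tip z -0.0006
row [0.0007, 0.002, -0.0755] [-0.0008, 0.0012, 0.0001] rows>=0.2
row [0.0007, -0.183, -0.0753] [-0.0008, 0.0012, 0.0001] rows>=0.6
```

>>> apply_moves:
  moves:
    - [0, 0, -0.04, 0, 0, 0]
    - [0, 0, -0.075, 0, 0, 0]
    - [0, -0.06, -0.075, 0, 0, 0]
    - [0, -0.12, -0.075, 0, 0, 0]
    - [0, -0.18, -0.075, 0, 0, 0]
    - [0, -0.18, -0.075, 0, 0, 0]
    - [0, -0.18, -0.075, 0, 0, 0]

```text
time_s: 7.2
tcp_pos: [0.4993, 0.2278, 0.0205]
eef_rot: [-167.9, 0.1, -105.6]
contact_force: [0.1, -0.5, 0.1]
gripper_width: 0.0001
```

```bash
cat >> h.py <<'E'
def snap(tag,P,hw=50,hh=45,k=7,names=("scene","top")):
    for n in names:
        img,d=imaging.capture(n); u,v=map(int,proj(n,P)); u=min(max(u,hw),640-hw); v=min(max(v,hh),400-hh)
        cv2.imwrite(f"pics/{tag}_{n}.png",cv2.resize(img[v-hh:v+hh,u-hw:u+hw],None,fx=k,fy=600/(2*hh) if k*2*hh>600 else k,interpolation=cv2.INTER_CUBIC)); cv2.imwrite(f"pics/{tag}_{n}_full.png",img); print(n,"crop origin",u-hw,v-hh); np.save(f"d_{tag}_{n}.npy",d)
E
python3 - <<'E'
from h import *
s=st(); cc(s); snap("p1",ch(.03))
E
```

```text
t 7.20 tcp [0.4993 0.2278 0.0205] rot [-1.6794e+02  8.0000e-02 -1.0562e+02] F [ 0.07 -0.47  0.14] w 0.0001 j [ 51.8  15.  -45.5  25.1 -27.  -89.6]
chute coords x -0.0087 y -0.0002 tip z 0.0142
scene crop origin 348 185
top crop origin 209 142
```

View pics/p1_scene.png

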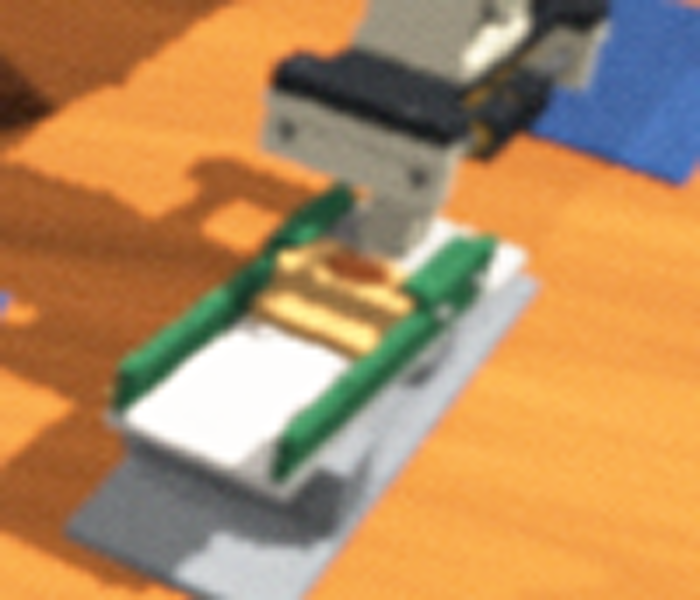

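View pics/p1_top.png

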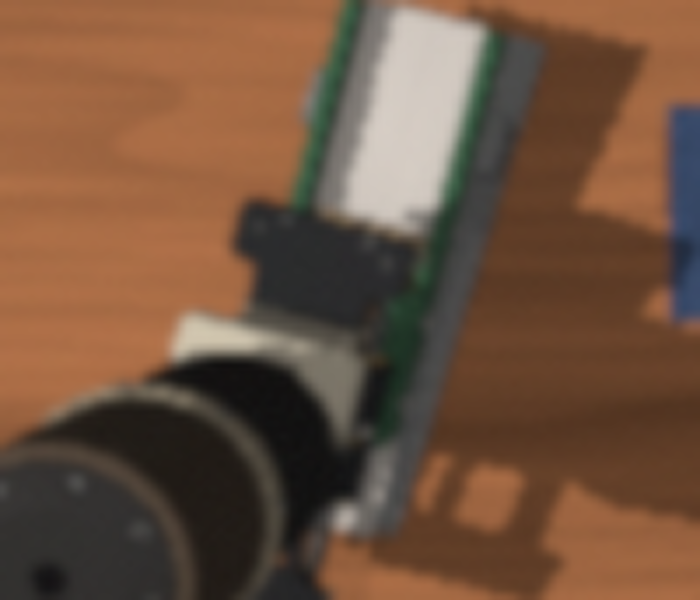

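The finger is down the slot behind the block, centred. Now pushing up-slope.

>>> apply_moves:
  moves:
    - [0, -0.03, 0, 0, 0, 0]
    - [0, -0.06, 0, 0, 0, 0]
    - [0, -0.09, 0, 0, 0, 0]
    - [0, -0.12, 0, 0, 0, 0]
    - [0, -0.15, 0, 0, 0, 0]
    - [0, -0.18, 0, 0, 0, 0]
    - [0, -0.21, 0, 0, 0, 0]
    - [0, -0.24, 0, 0, 0, 0]
    - [0, -0.24, 0, 0, 0, 0]

```text
time_s: 8.43
tcp_pos: [0.5448, 0.2153, 0.0306]
eef_rot: [-167.9, 0.1, -105.6]
contact_force: [-0.7, -1.0, 0.4]
gripper_width: 0.0005
```

```bash
python3 - <<'E'
from h import *
s=st(); cc(s); snap("p2",ch(.06),names=("scene",))
E
```

```text
t 8.43 tcp [0.5448 0.2153 0.0306] rot [-1.6793e+02  1.0000e-01 -1.0562e+02] F [-0.73 -0.97  0.44] w 0.0005 j [ 47.1  16.8 -39.9  22.1 -29.4 -81.7]
chute coords x 0.0396 y -0.0000 tip z 0.0143
scene crop origin 343 189
```

View pics/p2_scene.png

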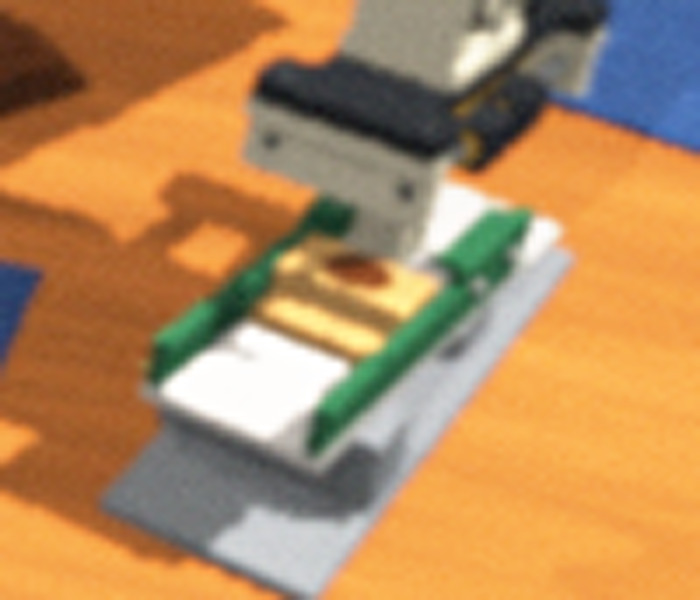

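```bash
cat >> h.py <<'E'
def blankx(img):
    for l in (-.012,0,.012):
        A,I=prof("scene",img,l,0,.44,.62); E=[e for e in edges(A,I,0,8) if e[1]>0]
        print("l",l,"blank origin x",[(round((a-.4255)/np.cos(TH)-.034,4),g) for a,g in E])
E
python3 - <<'E'
from h import *
blankx(cv2.imread("pics/p1_scene_full.png"));blankx(cv2.imread("pics/p2_scene_full.png"))
E
```

```text
l -0.012 blank origin x [(np.float64(0.0401), 17.7)]
l 0 blank origin x [(np.float64(0.0401), 15.7)]
l 0.012 blank origin x [(np.float64(0.0084), 8.0), (np.float64(0.0401), 18.3)]
l -0.012 blank origin x [(np.float64(0.0739), 18.4)]
l 0 blank origin x [(np.float64(0.0739), 18.0)]
l 0.012 blank origin x [(np.float64(0.0739), 19.8)]
```

>>> apply_moves:
  moves:
    - [0, -0.03, 0, 0, 0, 0]
    - [0, -0.06, 0, 0, 0, 0]
    - [0, -0.09, 0, 0, 0, 0]
    - [0, -0.12, 0, 0, 0, 0]
    - [0, -0.12, 0, 0, 0, 0]
    - [0, -0.04, 0, 0, 0, 0]
    - [0, -0.04, 0, 0, 0, 0]
    - [0, -0.04, -0.2, 0, 0, 0]
    - [0, -0.04, -0.3, 0, 0, 0]
    - [0, -0.04, -0.4, 0, 0, 0]
    - [0, -0.04, -0.4, 0, 0, 0]

```text
time_s: 9.85
tcp_pos: [0.5367, 0.2186, 0.1122]
eef_rot: [-167.8, 0.3, -105.6]
contact_force: [0.5, 0.2, -0.1]
gripper_width: 0.0004
```

```bash
python3 - <<'E'
from h import *
s=st(); cc(s); snap("p3",ch(.09),names=("scene",)); blankx(cv2.imread("pics/p3_scene_full.png"))
E
```

```text
t 9.85 tcp [0.5367 0.2186 0.1122] rot [-167.84    0.26 -105.58] F [ 0.47  0.18 -0.11] w 0.0004 j [ 48.8  10.3 -33.6  16.4 -41.7 -76.3]
chute coords x 0.0482 y 0.0009 tip z 0.0959
scene crop origin 339 193
l -0.012 blank origin x [(np.float64(0.0984), 20.9)]
l 0 blank origin x [(np.float64(0.0984), 19.7)]
l 0.012 blank origin x [(np.float64(0.0984), 20.2)]
```

View pics/p3_scene.png

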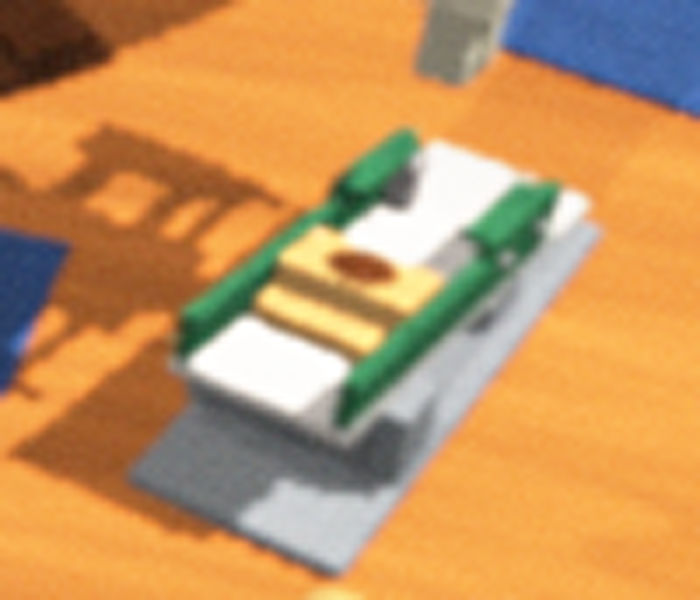

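The blank lies at chute x ≈ 96–98 mm (more than 84 needed, so clear of the lips) and the hand is off it. Next: hover over it with the jaws part open and measure where the tips are.

```bash
python3 - <<'E'
from h import *
go(ch(.096,0,.06),RC)
E
```

```text
row [0.0014, -0.2418, 0.0446] [-0.0011, 0.002, -0.0002] rows>=0.8
```

>>> apply_moves:
  moves:
    - [0, -0.1, 0, 0, 0, 0]
    - [0.001, -0.2, 0.02, -0.001, 0.002, 0]
    - [0.001, -0.242, 0.045, -0.001, 0.002, 0]
    - [0.001, -0.242, 0.045, -0.001, 0.002, 0]
    - [0.001, -0.242, 0.045, -0.001, 0.002, 0]
  hand: -0.27

```text
time_s: 10.52
tcp_pos: [0.583, 0.2043, 0.1118]
eef_rot: [-168.0, -0.0, -105.6]
contact_force: [-0.0, -0.8, 0.8]
gripper_width: 0.0448
```

```bash
python3 - <<'E'
from h import *
s=st(); cc(s); snap("g1",ch(.096,0,.04)); P=s['tcp_pos']; 
print("tcp px",proj("scene",P),[proj("scene",P+NR*k) for k in (.02,.03,.04)])
E
```

```text
t 10.53 tcp [0.583  0.2043 0.1118] rot [-1.6802e+02 -5.0000e-02 -1.0564e+02] F [-0.01 -0.79  0.75] w 0.0448 j [ 44.   13.7 -28.7  15.4 -42.5 -70.5]
chute coords x 0.0954 y -0.0004 tip z 0.0854
scene crop origin 341 181
top crop origin 211 124
tcp px [393.33220537 220.58833733] [array([394.9200633 , 214.17963792]), array([395.72431512, 210.93362451]), array([396.53556866, 207.65935166])]
```

View pics/g1_scene.png

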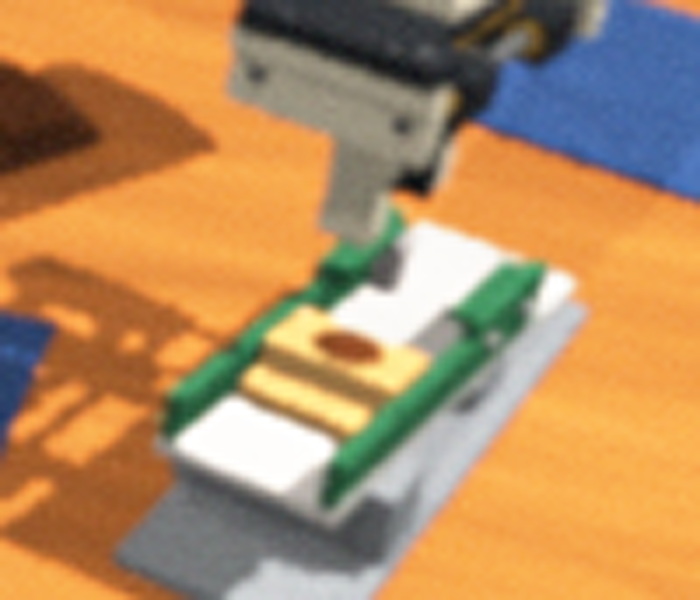

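View pics/g1_top.png

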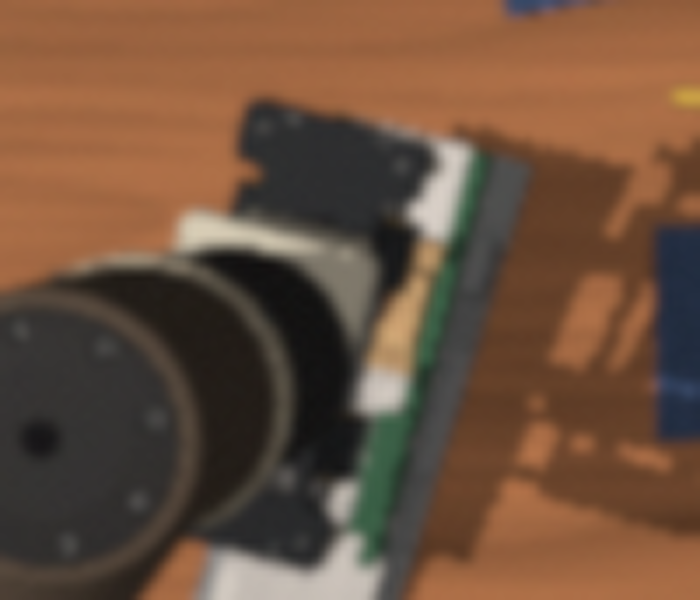

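>>> apply_moves:
  moves:
    - [0, 0, 0, 0, 0, 0]
    - [0, 0, 0, 0, 0, 0]

```text
time_s: 10.88
tcp_pos: [0.583, 0.2048, 0.1125]
eef_rot: [-168.0, 0.0, -105.6]
contact_force: [-0.6, 0.3, 0.1]
gripper_width: 0.0557
```

```bash
python3 - <<'E'
from h import *
s=st(); P=s['tcp_pos']; R=Ro.from_euler('xyz',s['eef_rot'],degrees=True).as_matrix(); snap("g2",ch(.096,0,.04),names=("scene",))
w=s['gripper_width']/2
for o in (w,w+.010,w+.016):
  print(o,[proj("scene",P-R[:,1]*o-R[:,2]*k).round(1).tolist() for k in (.02,.026,.03,.036)])
S=cloud("scene",np.load("d_g2_scene.npy"))
for v in range(200,222,2): print(v,[tuple(((np.array([(S[v,u]-OC)@EX,(S[v,u]-OC)@EY,(S[v,u]-OC)@NR]))*1000).round(0).astype(int).tolist()) for u in (388,391,394,397)])
E
```

```text
t 10.88 tcp [0.583  0.2048 0.1125] rot [-1.6799e+02  1.0000e-02 -1.0559e+02] F [-0.64  0.29  0.13] w 0.0557 j [ 44.   13.7 -28.7  15.4 -42.5 -70.5]
scene crop origin 341 181
0.027865445319658646 [[391.0, 217.5], [391.4, 215.5], [391.8, 214.2], [392.2, 212.2]]
0.037865445319658644 [[389.4, 218.8], [389.9, 216.8], [390.2, 215.5], [390.7, 213.5]]
0.04386544531965865 [[388.5, 219.6], [388.9, 217.6], [389.3, 216.2], [389.8, 214.2]]
200 [(185, 3, 154), (183, 9, 156), (188, 18, 161), (184, 24, 162)]
202 [(144, -10, 130), (146, -2, 133), (185, 18, 155), (184, 26, 157)]
204 [(144, -9, 124), (146, -1, 128), (145, 7, 131), (185, 27, 153)]
206 [(142, -9, 118), (144, 0, 122), (146, 8, 126), (67, -9, 91)]
208 [(142, -7, 112), (140, 0, 114), (140, 7, 118), (-124, -68, -8)]
210 [(141, -6, 107), (142, 2, 110), (142, 9, 113), (-113, -63, -10)]
212 [(139, -6, 100), (139, 2, 104), (139, 10, 106), (-23, -33, 29)]
214 [(140, -4, 96), (139, 3, 98), (132, 9, 97), (-5, -26, 31)]
216 [(140, -3, 90), (143, 6, 95), (130, 9, 91), (2, -23, 28)]
218 [(36, -37, 29), (31, -30, 30), (24, -23, 30), (-4, -23, 19)]
220 [(50, -31, 30), (41, -25, 29), (-1, -29, 11), (1, -20, 16)]
```

View pics/g2_scene.png

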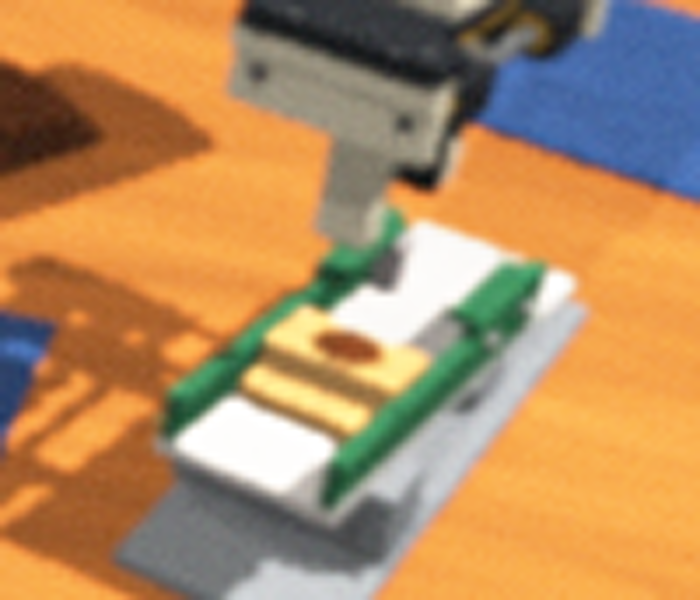

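At 56 mm opening the finger is about 16 mm thick, the tips are about 28 mm behind the TCP, and the tool axis is true. The blank sits at x ≈ 0.098 in the robot's frame. Now lowering and gripping the block faces.

```bash
python3 - <<'E'
from h import *
go(ch(.098,0,-.015),RC)
E
```

```text
row [0.0009, -0.0126, 0.3757] [-0.0002, 0.0002, 0.0002] rows>=1.2
```

>>> apply_moves:
  moves:
    - [0, -0.012, 0.1, 0, 0, 0]
    - [0.001, -0.012, 0.2, 0, 0, 0]
    - [0.001, -0.012, 0.3, 0, 0, 0]
    - [0.001, -0.012, 0.35, 0, 0, 0]
    - [0.001, -0.012, 0.376, 0, 0, 0]
    - [0.001, -0.012, 0.376, 0, 0, 0]

```text
time_s: 11.68
tcp_pos: [0.6004, 0.1998, 0.0395]
eef_rot: [-168.0, 0.0, -105.6]
contact_force: [-0.0, 0.6, 1.1]
gripper_width: 0.0554
```

```bash
python3 - <<'E'
from h import *
s=st(); cc(s); snap("g3",ch(.096,0,.02))
E
```

```text
t 11.68 tcp [0.6004 0.1998 0.0395] rot [-1.6798e+02  1.0000e-02 -1.0559e+02] F [-0.02  0.55  1.12] w 0.0554 j [ 41.9  19.7 -32.8  19.1 -32.4 -73.2]
chute coords x 0.0979 y 0.0000 tip z 0.0110
scene crop origin 340 188
top crop origin 212 123
```

View pics/g3_scene.png

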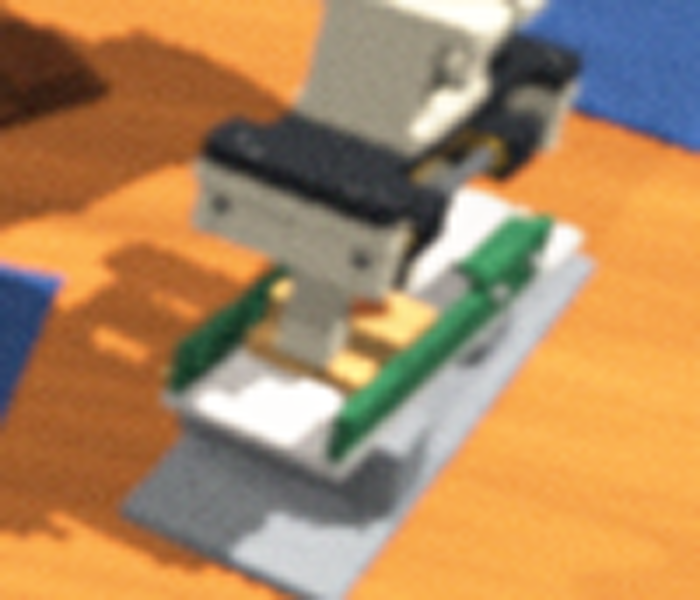

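>>> apply_moves:
  moves:
    - [0, 0, 0, 0, 0, 0]
    - [0, 0, 0, 0, 0, 0]
    - [0, 0, 0, 0, 0, 0]
    - [0, 0, 0, 0, 0, 0]
  hand: 1
  grip_force: 15

```text
time_s: 12.28
tcp_pos: [0.6007, 0.2003, 0.0405]
eef_rot: [-167.9, 0.1, -105.6]
contact_force: [-1.6, 1.2, 4.9]
gripper_width: 0.0356
```

>>> apply_moves:
  moves:
    - [0, 0, -0.05, 0, 0, 0]
    - [0, 0, -0.15, 0, 0, 0]
    - [0, 0, -0.25, 0, 0, 0]
    - [0, 0, -0.35, 0, 0, 0]
    - [0, 0, -0.45, 0, 0, 0]
    - [0, 0, -0.45, 0, 0, 0]

```text
time_s: 13.02
tcp_pos: [0.5832, 0.2061, 0.1305]
eef_rot: [-167.8, 0.2, -105.5]
contact_force: [-0.8, -0.2, -0.7]
gripper_width: 0.0355
```

```bash
python3 - <<'E'
from h import *
s=st(); snap("g4",s['tcp_pos'])
p=np.array([.5847,.0172,.10]); go(p,Rdown(YB-90))
E
```

```text
t 13.03 tcp [0.5832 0.2061 0.1305] rot [-167.83    0.24 -105.55] F [-0.79 -0.22 -0.68] w 0.0355 j [ 44.1  12.5 -27.4  14.8 -44.7 -69.8]
scene crop origin 344 170
top crop origin 209 124
row [0.9025, -0.2287, 0.1925] [-0.132, -0.0284, -0.2789] rows>=3.0
```

View pics/g4_scene.png

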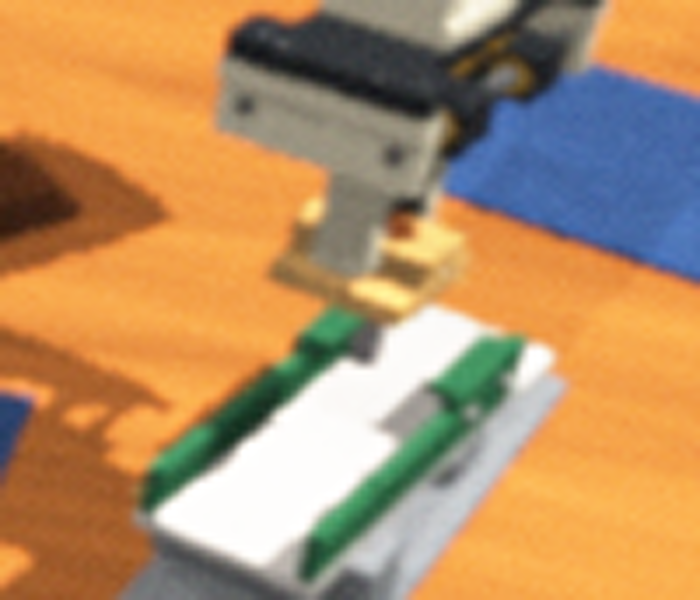

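The blank is held level with the fingers and out of the chute. Moving above the mat, turned to board yaw.

>>> apply_moves:
  moves:
    - [0.2, -0.05, 0.0, -0.03, -0.006, -0.06]
    - [0.45, -0.11, 0.06, -0.066, -0.014, -0.14]
    - [0.7, -0.17, 0.13, -0.1, -0.02, -0.21]
    - [0.9, -0.229, 0.192, -0.132, -0.028, -0.279]
    - [0.9, -0.229, 0.192, -0.132, -0.028, -0.279]
    - [0.9, -0.229, 0.192, -0.132, -0.028, -0.279]
    - [0.9, -0.229, 0.192, -0.132, -0.028, -0.279]

```text
time_s: 14.0
tcp_pos: [0.5846, 0.0185, 0.1]
eef_rot: [180.0, -0.0, -80.4]
contact_force: [0.1, 0.7, -0.1]
gripper_width: 0.0358
```

```bash
python3 - <<'E'
from h import *
s=st(); snap("m1",[.585,.017,.06]); go([.5847,.0172,.0],Rdown(YB-90)); go([.5847,.0172,-.010],Rdown(YB-90))
E
```

```text
t 14.00 tcp [0.5846 0.0185 0.1   ] rot [ 1.800e+02 -5.000e-02 -8.036e+01] F [ 0.07  0.74 -0.1 ] w 0.0358 j [ 21.   16.9 -18.6   0.1 -54.5 -11.4]
scene crop origin 277 176
top crop origin 270 126
row [0.0071, 0.0014, 0.5016] [-0.0002, -0.0004, 0.0009] rows>=1.6
row [0.007, 0.0014, 0.5516] [-0.0002, -0.0004, 0.0009] rows>=1.8
```

View pics/m1_scene.png

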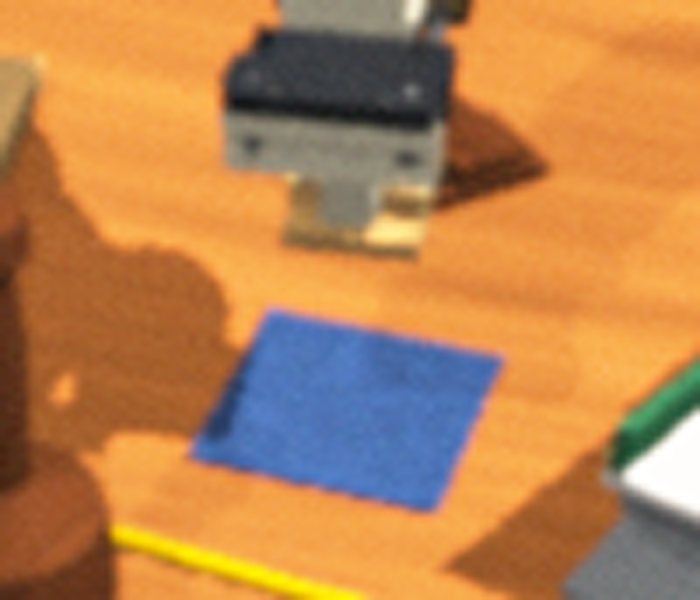

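Over the mat and level. I'll lower to about 5 mm above it first, then go slowly until it touches.

>>> apply_moves:
  moves:
    - [0.007, 0.001, 0.15, 0, 0, 0.001]
    - [0.007, 0.001, 0.3, 0, 0, 0.001]
    - [0.007, 0.001, 0.42, 0, 0, 0.001]
    - [0.007, 0.001, 0.5, 0, 0, 0.001]
    - [0.007, 0.001, 0.52, 0, 0, 0.001]
    - [0.007, 0.001, 0.53, 0, 0, 0.001]

```text
time_s: 14.85
tcp_pos: [0.5853, 0.0176, -0.0052]
eef_rot: [-179.9, -0.0, -80.4]
contact_force: [0.2, -0.1, -0.6]
gripper_width: 0.0358
```

>>> apply_moves:
  moves:
    - [0, 0, 0.01, 0, 0, 0]
    - [0, 0, 0.015, 0, 0, 0]
    - [0, 0, 0.015, 0, 0, 0]

```text
time_s: 15.22
tcp_pos: [0.5855, 0.0176, -0.0079]
eef_rot: [-179.9, -0.0, -80.4]
contact_force: [0.6, 0.5, -0.2]
gripper_width: 0.0359
```

>>> apply_moves:
  moves:
    - [0, 0, 0.008, 0, 0, 0]
    - [0, 0, 0.008, 0, 0, 0]

```text
time_s: 15.48
tcp_pos: [0.5854, 0.0175, -0.0095]
eef_rot: [-179.9, -0.0, -80.4]
contact_force: [0.7, -0.2, 0.2]
gripper_width: 0.0358
```

>>> apply_moves:
  moves:
    - [0, 0, 0.007, 0, 0, 0]
    - [0, 0, 0.007, 0, 0, 0]

```text
time_s: 15.72
tcp_pos: [0.5853, 0.0175, -0.0111]
eef_rot: [-179.9, -0.0, -80.4]
contact_force: [-0.5, -0.6, 0.2]
gripper_width: 0.0358
```

>>> apply_moves:
  moves:
    - [0, 0, 0.007, 0, 0, 0]
    - [0, 0, 0.007, 0, 0, 0]

```text
time_s: 15.98
tcp_pos: [0.5854, 0.0175, -0.0115]
eef_rot: [-179.9, -0.0, -80.4]
contact_force: [-3.4, -0.1, 9.4]
gripper_width: 0.0359
```

It touched the mat at the predicted height. Letting go and lifting clear.

>>> apply_moves:
  moves:
    - [0, 0, 0, 0, 0, 0]
    - [0, 0, 0, 0, 0, 0]
    - [0, 0, 0, 0, 0, 0]
    - [0, 0, -0.1, 0, 0, 0]
    - [0, 0, -0.25, 0, 0, 0]
    - [0, 0, -0.4, 0, 0, 0]
    - [0, 0, -0.55, 0, 0, 0]
    - [0, 0, -0.55, 0, 0, 0]
  hand: -0.5

```text
time_s: 16.98
tcp_pos: [0.587, 0.018, 0.101]
eef_rot: [-179.6, -0.0, -80.4]
contact_force: [-0.4, 0.1, -0.9]
gripper_width: 0.0654
```

```bash
python3 - <<'E'
from h import *
s=st(); snap("m2",[.585,.017,.01])
E
```

```text
t 16.98 tcp [0.587 0.018 0.101] rot [-1.7962e+02 -2.0000e-02 -8.0350e+01] F [-0.45  0.11 -0.88] w 0.0654 j [ 20.9  16.8 -18.6   0.1 -54.2 -11.3]
scene crop origin 276 188
top crop origin 270 128
```

View pics/m2_scene.png

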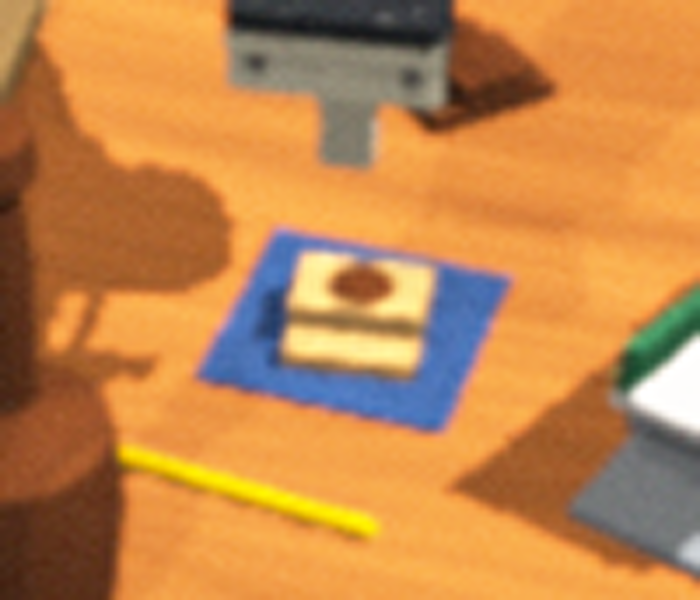

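View pics/m2_top.png

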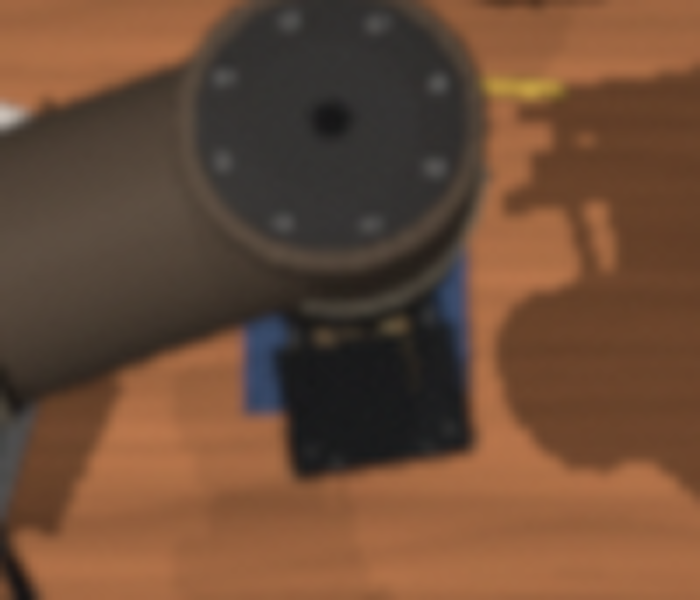

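The blank lies flat and centred on the blue mat, rosette up. Next I'll turn the hand 90°, open fully, and re-grip across the plain y sides.

```bash
python3 - <<'E'
from h import *
go([.5854,.0175,.08],Rdown(-170.36))
E
```

```text
row [0.0009, -0.0014, 0.0917] [-0.0012, 0.0007, 0.9998] rows>=8.4
```

>>> apply_moves:
  moves:
    - [0, 0, 0, 0, 0, 0.3]
    - [0.001, -0.001, 0.03, 0, 0, 0.6]
    - [0.001, -0.001, 0.06, 0, 0, 0.9]
    - [0.001, -0.001, 0.09, -0.001, 0.001, 1.0]
    - [0.001, -0.001, 0.09, -0.001, 0.001, 1.0]
    - [0.001, -0.001, 0.09, -0.001, 0.001, 1.0]
    - [0.001, -0.001, 0.09, -0.001, 0.001, 1.0]
    - [0.001, -0.001, 0.09, -0.001, 0.001, 1.0]
    - [0.001, -0.001, 0.09, -0.001, 0.001, 1.0]
    - [0.001, -0.001, 0.09, -0.001, 0.001, 1.0]
    - [0.001, -0.001, 0.09, -0.001, 0.001, 1.0]
  hand: -1

```text
time_s: 18.45
tcp_pos: [0.5849, 0.0173, 0.0797]
eef_rot: [-180.0, -0.1, -170.3]
contact_force: [0.5, 0.4, 0.9]
gripper_width: 0.0874
```

```bash
python3 - <<'E'
from h import *
s=st(); go([.5854,.0175,-.016],Rdown(-170.36)); snap("m3",[.585,.017,.03],names=("scene",))
E
```

```text
t 18.45 tcp [0.5849 0.0173 0.0797] rot [-1.7996e+02 -7.0000e-02 -1.7028e+02] F [0.51 0.38 0.89] w 0.0874 j [  20.8   18.2  -19.8    0.   -52.  -101.2]
row [-0.0029, 0.0008, 0.4783] [-0.0004, -0.0008, 0.0008] rows>=1.5
scene crop origin 277 183
```

View pics/m3_scene.png

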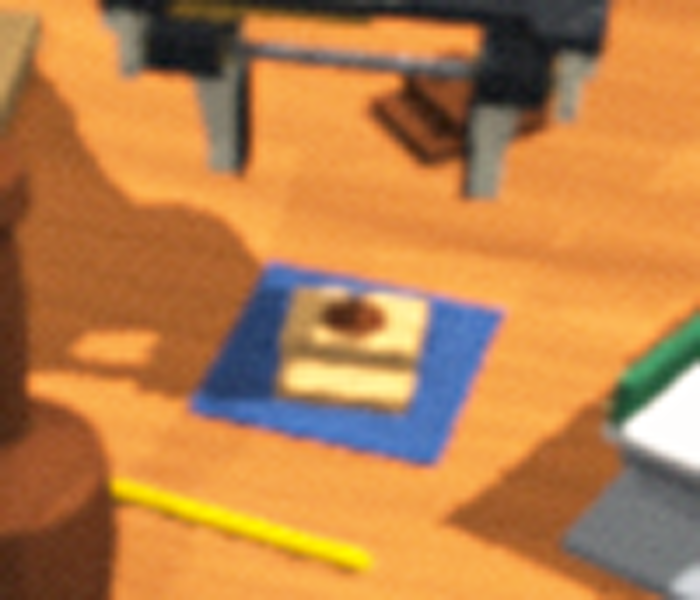

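The jaws straddle the blank's y sides. Descending and closing.

>>> apply_moves:
  moves:
    - [-0.003, 0.001, 0.12, 0, 0, 0]
    - [-0.003, 0.001, 0.25, 0, 0, 0.001]
    - [-0.003, 0.001, 0.36, 0, -0.001, 0.001]
    - [-0.003, 0.001, 0.44, 0, -0.001, 0.001]
    - [-0.003, 0.001, 0.478, 0, -0.001, 0.001]
    - [-0.003, 0.001, 0.478, 0, -0.001, 0.001]

```text
time_s: 19.25
tcp_pos: [0.5854, 0.0175, -0.016]
eef_rot: [-180.0, 0.0, -170.4]
contact_force: [0.3, 0.7, 0.9]
gripper_width: 0.0875
```

```bash
python3 - <<'E'
from h import *
s=st(); snap("m4",[.585,.017,.03],names=("scene",))
E
```

```text
t 19.25 tcp [ 0.5854  0.0175 -0.016 ] rot [-179.96    0.   -170.38] F [0.33 0.7  0.9 ] w 0.0875 j [ 2.090e+01  2.510e+01 -2.490e+01  1.000e-01 -4.010e+01 -1.013e+02]
scene crop origin 277 183
```

View pics/m4_scene.png

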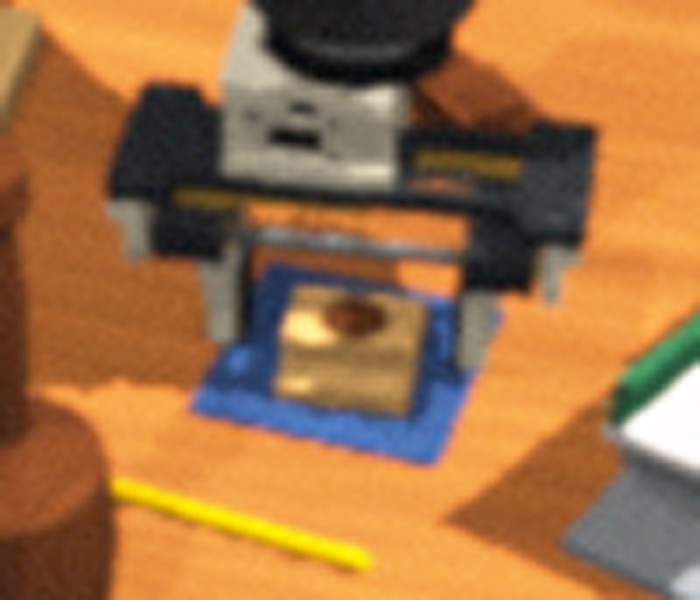

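>>> apply_moves:
  moves:
    - [0, 0, -0.0125, 0, 0, 0]
    - [0, 0, -0.0125, 0, 0, 0]
    - [0, 0, -0.0125, 0, 0, 0]
    - [0, 0, -0.0125, 0, 0, 0]
    - [0, 0, -0.0125, 0, 0, 0]
    - [0, 0, -0.0125, 0, 0, 0]
  hand: 1
  grip_force: 20

```text
time_s: 20.05
tcp_pos: [0.5859, 0.0177, -0.0127]
eef_rot: [-180.0, 0.1, -170.4]
contact_force: [-0.1, 1.1, 3.8]
gripper_width: 0.0557
```

>>> apply_moves:
  moves:
    - [0, 0, -0.1, 0, 0, 0]
    - [0, 0, -0.25, 0, 0, 0]
    - [0, 0, -0.4, 0, 0, 0]
    - [0, 0, -0.55, 0, 0, 0]
    - [0, 0, -0.55, 0, 0, 0]

```text
time_s: 20.68
tcp_pos: [0.5874, 0.0182, 0.0996]
eef_rot: [-180.0, 0.3, -170.4]
contact_force: [-0.3, 0.0, -0.9]
gripper_width: 0.0558
```

```bash
python3 - <<'E'
from h import *
s=st(); snap("m5",[.585,.017,.09],names=("scene",))
E
```

```text
t 20.68 tcp [0.5874 0.0182 0.0996] rot [-179.99    0.32 -170.35] F [-0.32  0.05 -0.95] w 0.0558 j [ 2.090e+01  1.700e+01 -1.860e+01  1.000e-01 -5.410e+01 -1.013e+02]
scene crop origin 277 167
```

View pics/m5_scene.png

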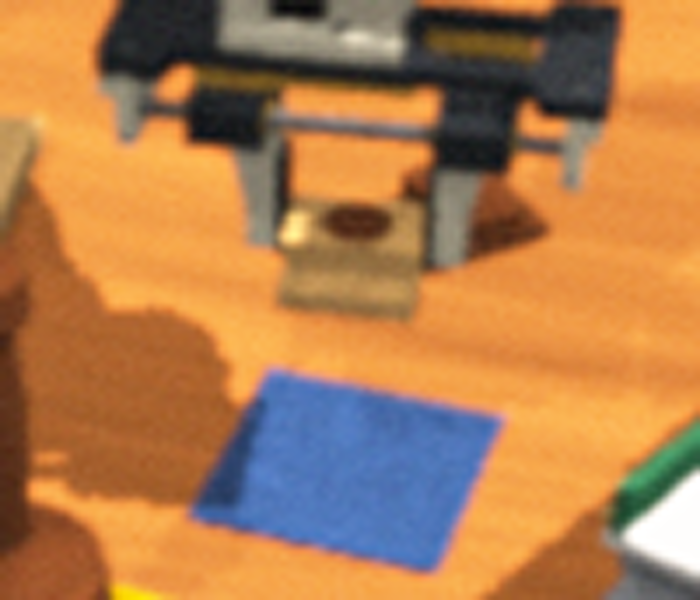

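Re-gripped across the sides at 55.8 mm and lifted level. Before the board, I'll check both cameras against the robot using the blank's known mat pose.

```bash
python3 - <<'E'
from h import *
Y=np.radians(9.64); bx=np.array([np.cos(Y),np.sin(Y)]);by=np.array([-bx[1],bx[0]])
C=np.array([.5854,.0175])
def edge(n,img,A,B,z,ch=0,sign=0):
    S=np.linspace(0,1,200); P=np.array([np.r_[A+(B-A)*q,z] for q in S]); U=np.array([proj(n,p) for p in P],np.float32)
    I=cv2.remap(img,U[None,:,0],U[None,:,1],cv2.INTER_LINEAR)[0].astype(np.float32); I=cv2.GaussianBlur(I,(1,7),0)
    g=np.gradient(I[:,ch]); g=abs(g) if not sign else g*sign; i=g.argmax(); return P[i][:2],g[i]
for tag in ("m2","m3"):
    img=cv2.imread(f"pics/{tag}_scene_full.png")
    # front bottom edge: blank to mat, use red channel drop (blank bright red, mat low)
    print(tag,"front edge x(exp 34)",[round(float((edge("scene",img,C+bx*.020+by*y,C+bx*.048+by*y,.003,2,-1)[0]-C)@bx)*1000,1) for y in (-.02,-.01,0,.01,.02)])
    for x in (.024,.028): print(tag,"sides at tongue",x,[round(float((edge("scene",img,C+bx*x+by*s*.018,C+bx*x+by*s*.042,.013 if s<0 else .013,2,-1)[0]-C)@by)*1000,1) for s in (-1,1)])
# mat in scene vs top
img=cv2.imread("pics/m5_scene_full.png"); hsv=cv2.cvtColor(img,cv2.COLOR_BGR2HSV); m=cv2.inRange(hsv,(100,100,60),(130,255,255)); 
cs,_=cv2.findContours(m,cv2.RETR_EXTERNAL,cv2.CHAIN_APPROX_NONE)
for c in cs:
    M=cv2.moments(c)
    if M["m00"]>300: 
        P=np.array([onz("scene",*p[0],.003)[:2] for p in c]).astype(np.float32)*1000; rc=cv2.minAreaRect(P); 
        if abs(rc[0][0]-585)<60 : print("mat scene",rc, "centroid")
E
```

```text
m2 front edge x(exp 34) [28.0, 27.2, 28.3, 29.3, 25.2]
m2 sides at tongue 0.024 [-27.4, 27.9]
m2 sides at tongue 0.028 [-30.3, 29.9]
m3 front edge x(exp 34) [28.2, 27.3, 28.6, 29.1, 30.8]
m3 sides at tongue 0.024 [-27.5, 32.5]
m3 sides at tongue 0.028 [-26.2, 29.9]
mat scene ((589.14208984375, 17.05380630493164), (102.29492950439453, 103.3203125), 0.5306083559989929) centroid
```

```bash
python3 - <<'E'
from h import *
Y=np.radians(9.64); bx=np.array([np.cos(Y),np.sin(Y)]);by=np.array([-bx[1],bx[0]]); C=np.array([.5854,.0175])
for tag in ("m2","m3"):
    img=cv2.imread(f"pics/{tag}_scene_full.png")
    for y in (-.015,0,.015):
        S=np.arange(.0,.060,.003); U=np.array([proj("scene",np.r_[C+bx*x+by*y,.003]) for x in S],np.float32)
        I=cv2.remap(img,U[None,:,0],U[None,:,1],cv2.INTER_LINEAR)[0].astype(int); print(tag,y,[(round(x*1000),int(v[2]-v[0])) for x,v in zip(S,I)])
E
```

```text
m2 -0.015 [(0, 88), (3, 91), (6, 112), (9, 122), (12, 116), (15, 104), (18, 99), (21, 108), (24, 121), (27, 117), (30, 82), (33, 23), (36, -35), (39, -86), (42, -104), (45, -111), (48, -114), (51, -107), (54, -52), (57, 37)]
m2 0 [(0, 90), (3, 96), (6, 107), (9, 118), (12, 114), (15, 106), (18, 99), (21, 108), (24, 121), (27, 122), (30, 89), (33, 34), (36, -38), (39, -82), (42, -105), (45, -111), (48, -111), (51, -110), (54, -96), (57, -29)]
m2 0.015 [(0, 88), (3, 90), (6, 110), (9, 118), (12, 116), (15, 103), (18, 99), (21, 105), (24, 122), (27, 115), (30, 86), (33, 35), (36, -25), (39, -77), (42, -100), (45, -107), (48, -110), (51, -110), (54, -112), (57, -79)]
m3 -0.015 [(0, 89), (3, 93), (6, 114), (9, 124), (12, 114), (15, 107), (18, 102), (21, 104), (24, 117), (27, 115), (30, 84), (33, 25), (36, -35), (39, -86), (42, -104), (45, -113), (48, -115), (51, -111), (54, -55), (57, 35)]
m3 0 [(0, 89), (3, 96), (6, 109), (9, 118), (12, 115), (15, 107), (18, 103), (21, 107), (24, 116), (27, 124), (30, 91), (33, 36), (36, -40), (39, -82), (42, -106), (45, -112), (48, -114), (51, -112), (54, -97), (57, -27)]
m3 0.015 [(0, 89), (3, 92), (6, 113), (9, 119), (12, 114), (15, 102), (18, 100), (21, 105), (24, 119), (27, 114), (30, 88), (33, 36), (36, -25), (39, -76), (42, -101), (45, -109), (48, -112), (51, -113), (54, -111), (57, -77)]
```

At the mat the scene camera agrees with the robot to 0.3 mm, while the top view reads about 4 mm short in x. So I should re-measure the board in the scene view.

```bash
python3 - <<'E'
from h import *
Y=np.radians(9.6); bx=np.array([np.cos(Y),np.sin(Y)]);by=np.array([-bx[1],bx[0]]); C=OB[:2]
img=cv2.imread("pics/m5_scene_full.png")
for y in (-.025,-.01,.01,.025):
    S=np.arange(-.044,.066,.0025); U=np.array([proj("scene",np.r_[C+bx*x+by*y,.020]) for x in S],np.float32)
    I=cv2.remap(img,U[None,:,0],U[None,:,1],cv2.INTER_LINEAR)[0].astype(int); print(y,[(round(x*1000,1),int(v.sum())) for x,v in zip(S,I)])
for y in (.06,):
    S=np.arange(-.11,.12,.003); U=np.array([proj("scene",np.r_[C+bx*x+by*y,.020]) for x in S],np.float32)
    I=cv2.remap(img,U[None,:,0],U[None,:,1],cv2.INTER_LINEAR)[0].astype(int); print("edge",y,[(round(x*1000),int(v[0])) for x,v in zip(S,I)])
snap("b1",[C[0],C[1],.02],hw=40,hh=32,k=10)
E
```

```text
-0.025 [(np.float64(-44.0), 187), (np.float64(-41.5), 183), (np.float64(-39.0), 193), (np.float64(-36.5), 251), (np.float64(-34.0), 313), (np.float64(-31.5), 361), (np.float64(-29.0), 400), (np.float64(-26.5), 424), (np.float64(-24.0), 432), (np.float64(-21.5), 441), (np.float64(-19.0), 442), (np.float64(-16.5), 443), (np.float64(-14.0), 444), (np.float64(-11.5), 442), (np.float64(-9.0), 440), (np.float64(-6.5), 444), (np.float64(-4.0), 442), (np.float64(-1.5), 438), (np.float64(1.0), 440), (np.float64(3.5), 452), (np.float64(6.0), 482), (np.float64(8.5), 519), (np.float64(11.0), 567), (np.float64(13.5), 611), (np.float64(16.0), 636), (np.float64(18.5), 649), (np.float64(21.0), 645), (np.float64(23.5), 625), (np.float64(26.0), 594), (np.float64(28.5), 515), (np.float64(31.0), 445), (np.float64(33.5), 379), (np.float64(36.0), 317), (np.float64(38.5), 278), (np.float64(41.0), 248), (np.float64(43.5), 226), (np.float64(46.0), 224), (np.float64(48.5), 247), (np.float64(51.0), 366), (np.float64(53.5), 498), (np.float64(56.0), 571), (np.float64(58.5), 631), (np.float64(61.0), 653), (np.flo
[... 3540 characters left out ...]
8, 89), (-65, 90), (-62, 91), (-59, 89), (-56, 89), (-53, 90), (-50, 92), (-47, 91), (-44, 90), (-41, 89), (-38, 90), (-35, 92), (-32, 94), (-29, 94), (-26, 95), (-23, 94), (-20, 92), (-17, 92), (-14, 93), (-11, 94), (-8, 93), (-5, 93), (-2, 94), (1, 95), (4, 95), (7, 95), (10, 97), (13, 97), (16, 93), (19, 94), (22, 94), (25, 92), (28, 90), (31, 82), (34, 75), (37, 65), (40, 55), (43, 47), (46, 41), (49, 38), (52, 39), (55, 39), (58, 39), (61, 39), (64, 37), (67, 35), (70, 34), (73, 30), (76, 29), (79, 27), (82, 26), (85, 30), (88, 37), (91, 43), (94, 53), (97, 65), (100, 69), (103, 70), (106, 66), (109, 60), (112, 54), (115, 49), (118, 45)]
scene crop origin 215 163
top crop origin 365 169
```

View pics/b1_scene.png

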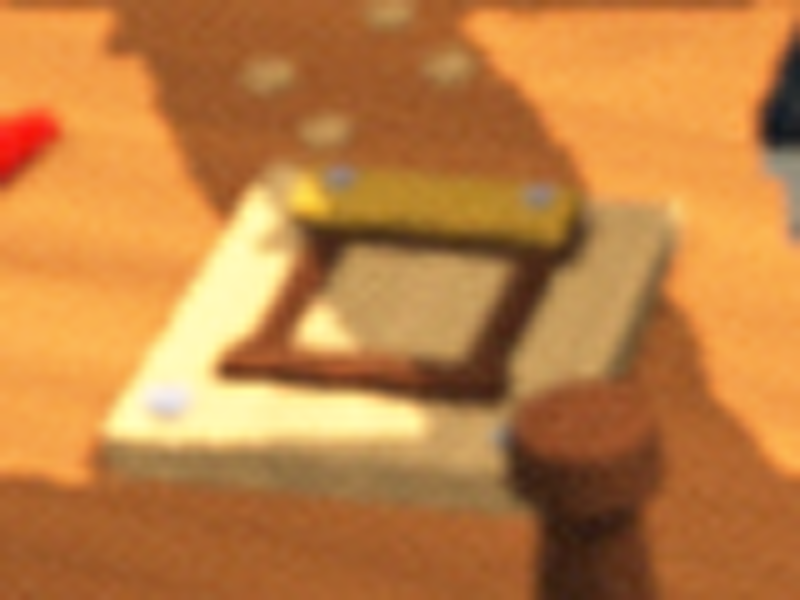

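View pics/b1_top.png

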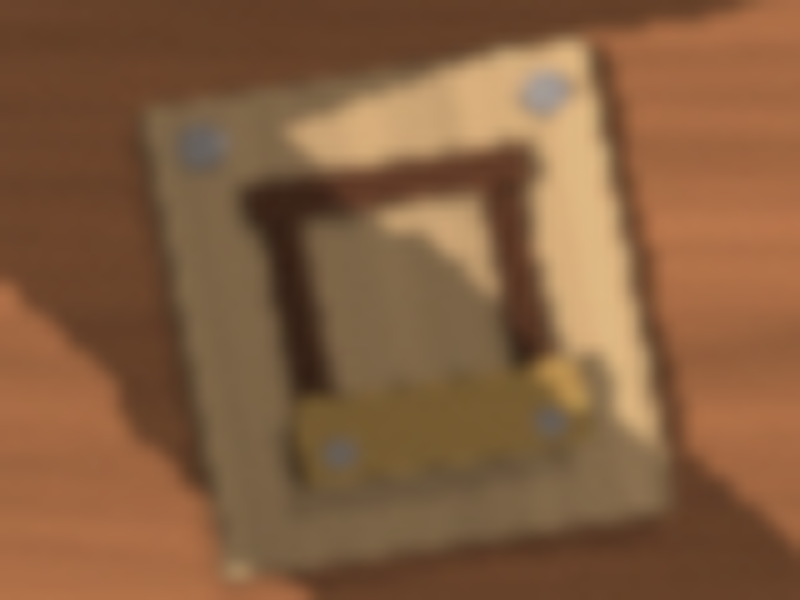

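The y position and yaw agree across both views. The x estimates differ by 0–4 mm, so I'll take the middle (+2 mm) and find the end wall by touch once the tongue is under the lip.

```bash
cat >> h.py <<'E'
YBr=np.radians(9.6); BX=np.array([np.cos(YBr),np.sin(YBr),0]); BY=np.array([-BX[1],BX[0],0]); OB2=OB+BX*.002; BB=.0155
def ins(x,z,th,y=0):
    R=Rdown(-170.4,-th); O=OB2+BX*x+BY*y+np.array([0,0,z]) - R[:,0]*.034
    return O+R[:,2]*BB,R
def where(s):
    R=Ro.from_euler('xyz',s['eef_rot'],degrees=True).as_matrix(); q=s['tcp_pos']-R[:,2]*BB+R[:,0]*.034-OB2
    print("P0 x %.4f y %.4f z %.4f tilt %.2f"%(q@BX,q@BY,q[2],np.degrees(np.arcsin(-(-R[:,0])[2]))*-1))
E
python3 - <<'E'
from h import *
s=st(); where(s); go(*ins(-.018,.06,12)); p,R=ins(-.018,.06,12); print(p,R.round(3)); go((p+s['tcp_pos'])/2,None)
E
```

```text
t 20.82 tcp [0.5851 0.0176 0.0964] rot [-179.97   -0.   -170.39] F [ 0.   -0.54 -0.51] w 0.0558 j [  20.9   17.2  -18.8    0.   -54.1 -101.3]
P0 x 0.1051 y 0.2636 z 0.0919 tilt -0.00
row [0.6035, -1.3177, 0.1232] [-0.0003, -0.1334, 0.0002] rows>=4.7
[ 0.51009285 -0.26238463  0.07190771] [[-0.964 -0.167  0.205]
 [-0.163  0.986  0.035]
 [-0.208  0.    -0.978]]
row [0.3018, -0.6588, 0.0616] [0.0, 0.0, 0.0] rows>=2.3
```

>>> apply_moves:
  moves:
    - [0.1, -0.2, 0, 0, 0, 0]
    - [0.2, -0.4, 0, 0, -0.03, 0]
    - [0.3, -0.65, 0, 0, -0.06, 0]
    - [0.4, -0.85, 0.02, 0, -0.1, 0]
    - [0.45, -0.95, 0.04, 0, -0.133, 0]
    - [0.45, -0.95, 0.04, 0, -0.133, 0]

```text
time_s: 21.58
tcp_pos: [0.5255, -0.1862, 0.087]
eef_rot: [180.0, 11.8, -170.6]
contact_force: [0.0, -0.0, -0.3]
gripper_width: 0.0555
```

```bash
python3 - <<'E'
from h import *
s=st(); where(s); go(*ins(-.018,.05,12))
E
```

```text
t 21.57 tcp [ 0.5255 -0.1862  0.087 ] rot [ 179.97   11.83 -170.58] F [ 0.01 -0.   -0.33] w 0.0555 j [ -1.1   9.7 -30.6  -3.5 -38.2 -76.9]
P0 x 0.0099 y 0.0726 z 0.0752 tilt 11.83
row [0.1609, -0.363, 0.0941] [-0.0001, -0.0019, -0.002] rows>=1.3
```

>>> apply_moves:
  moves:
    - [0.08, -0.18, 0.04, 0, 0, 0]
    - [0.16, -0.363, 0.094, 0, -0.002, -0.002]
    - [0.161, -0.363, 0.094, 0, -0.002, -0.002]
    - [0.161, -0.363, 0.094, 0, -0.002, -0.002]
    - [0.161, -0.363, 0.094, 0, -0.002, -0.002]

```text
time_s: 22.2
tcp_pos: [0.5105, -0.2615, 0.062]
eef_rot: [-180.0, 12.0, -170.3]
contact_force: [0.2, -0.2, -0.8]
gripper_width: 0.0557
```

```bash
python3 - <<'E'
from h import *
s=st(); where(s); snap("i1",OB+[0,0,.03],hw=45,hh=38,k=8); go(*ins(-.018,.003,12)); go(*ins(-.018,.012,12))
E
```

```text
t 22.20 tcp [ 0.5105 -0.2615  0.062 ] rot [-179.98   12.01 -170.33] F [ 0.19 -0.2  -0.82] w 0.0557 j [-10.8  13.5 -28.2  -6.9 -37.2 -64.4]
P0 x -0.0175 y 0.0007 z 0.0501 tilt 12.01
scene crop origin 209 149
top crop origin 361 163
row [0.0522, -0.0037, 0.2308] [-0.0001, 0.0004, 0.0009] rows>=0.8
row [0.0429, -0.0037, 0.1868] [-0.0001, 0.0004, 0.0009] rows>=0.6
```

View pics/i1_scene.png

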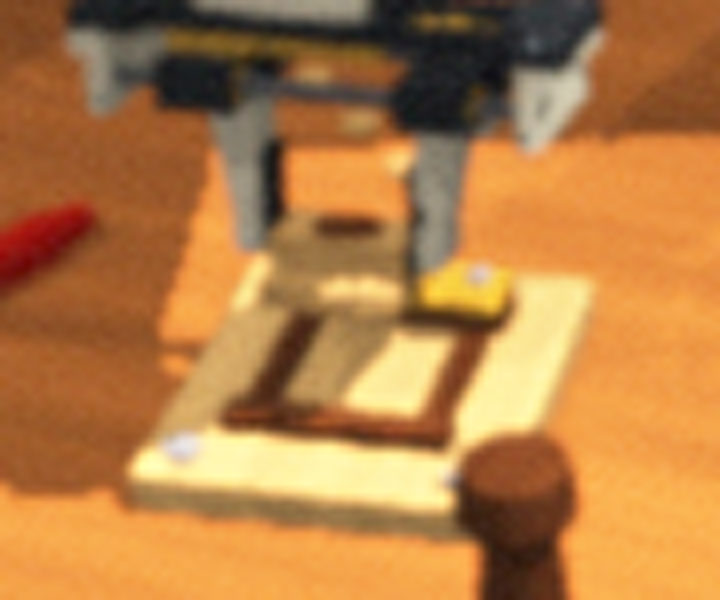

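View pics/i1_top.png

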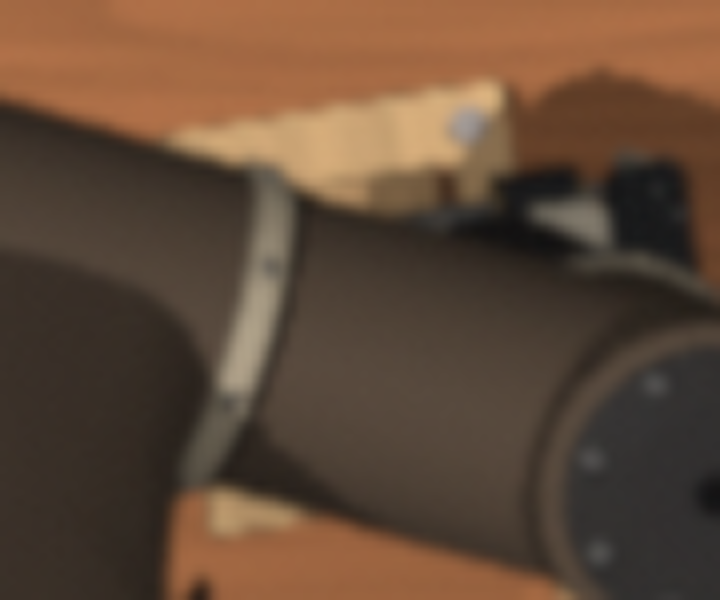

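The blank hangs tilted above the recess with its lip end down. Lowering to 12 mm above the recess floor for another look.

>>> apply_moves:
  moves:
    - [0.015, -0.004, 0.07, 0, 0, 0]
    - [0.03, -0.004, 0.14, 0, 0, 0.001]
    - [0.043, -0.004, 0.187, 0, 0, 0.001]
    - [0.043, -0.004, 0.187, 0, 0, 0.001]
    - [0.043, -0.004, 0.187, 0, 0, 0.001]

```text
time_s: 22.92
tcp_pos: [0.5102, -0.2626, 0.0239]
eef_rot: [-180.0, 12.0, -170.4]
contact_force: [0.2, -0.5, -0.5]
gripper_width: 0.0559
```

```bash
python3 - <<'E'
from h import *
s=st(); where(s); snap("i2",OB+[0,0,.02],hw=40,hh=32,k=9,names=("scene",)); go(*ins(-.018,.0025,12)); 
R=Ro.from_euler('xyz',s['eef_rot'],degrees=True).as_matrix(); O=s['tcp_pos']-R[:,2]*BB
for nm,P in (("far bottom L/R",[O-R[:,0]*.034+BY*k for k in (.028,-.028)]),("recess wall foot outer",[OB+BX*.0525+BY*k for k in(.044,-.044)]),("OB2 same",[OB2+BX*.0525+BY*k for k in(.044,-.044)]),("lip low edge",[OB2+BX*-.0265+BY*k+[0,0,.015] for k in (.03,-.03)])):
    print(nm,[proj("scene",p).round(1).tolist() for p in P])
E
```

```text
t 22.93 tcp [ 0.5102 -0.2626  0.0239] rot [-179.99   12.03 -170.4 ] F [ 0.18 -0.47 -0.53] w 0.0559 j [-11.   16.7 -30.   -7.9 -32.3 -63.2]
P0 x -0.0179 y -0.0002 z 0.0119 tilt 12.03
scene crop origin 215 158
row [0.0114, 0.0015, 0.0474] [-0.0003, 0.0007, -0.0] rows>=0.2
far bottom L/R [[258.6, 198.6], [241.7, 196.8]]
recess wall foot outer [[264.0, 206.0], [237.7, 203.2]]
OB2 same [[263.8, 206.4], [237.5, 203.5]]
lip low edge [[265.9, 188.5], [248.7, 186.7]]
```

View pics/i2_scene.png

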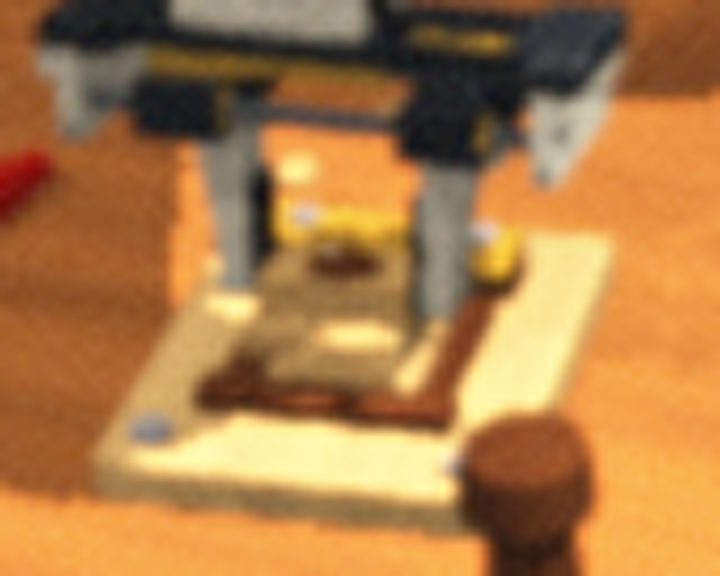

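The blank is laterally centred between the rails, matching the prediction to 0.3 px, and its raised end is just over the far wall. Lowering the lip end to about 2.5 mm above the recess floor.

>>> apply_moves:
  moves:
    - [0.004, 0.001, 0.015, 0, 0.001, 0]
    - [0.008, 0.001, 0.03, 0, 0.001, 0]
    - [0.011, 0.001, 0.045, 0, 0.001, 0]
    - [0.011, 0.001, 0.047, 0, 0.001, 0]

```text
time_s: 23.48
tcp_pos: [0.51, -0.2624, 0.0142]
eef_rot: [-180.0, 11.9, -170.4]
contact_force: [-0.8, -0.6, -0.7]
gripper_width: 0.0553
```

```bash
python3 - <<'E'
from h import *
s=st(); where(s); go(*ins(-.030,.0022,12)); go(*ins(-.034,.0022,12))
E
```

```text
t 23.48 tcp [ 0.51   -0.2624  0.0142] rot [-179.99   11.94 -170.41] F [-0.8  -0.64 -0.72] w 0.0553 j [-11.   17.5 -30.4  -8.1 -31.1 -62.9]
P0 x -0.0181 y 0.0000 z 0.0023 tilt 11.94
row [0.0581, -0.0, -0.012] [-0.0001, -0.0006, -0.0001] rows>=0.2
row [0.0776, -0.0, -0.0162] [-0.0001, -0.0006, -0.0001] rows>=0.3
```

>>> apply_moves:
  moves:
    - [0.015, 0, -0.003, 0, 0, 0]
    - [0.03, 0, -0.006, 0, 0, 0]
    - [0.045, 0, -0.009, 0, 0, 0]
    - [0.045, 0, -0.009, 0, 0, 0]

```text
time_s: 23.98
tcp_pos: [0.5006, -0.264, 0.0141]
eef_rot: [-180.0, 11.9, -170.4]
contact_force: [0.4, -0.3, -0.5]
gripper_width: 0.0556
```

```bash
python3 - <<'E'
from h import *
s=st(); where(s); snap("i3",OB+[0,0,.02],hw=40,hh=32,k=9,names=("scene",))
E
```

```text
t 23.98 tcp [ 0.5006 -0.264   0.0141] rot [-179.99   11.94 -170.42] F [ 0.45 -0.28 -0.48] w 0.0556 j [-11.4  17.  -31.1  -8.3 -30.9 -62.3]
P0 x -0.0276 y 0.0000 z 0.0023 tilt 11.94
scene crop origin 215 158
```

View pics/i3_scene.png

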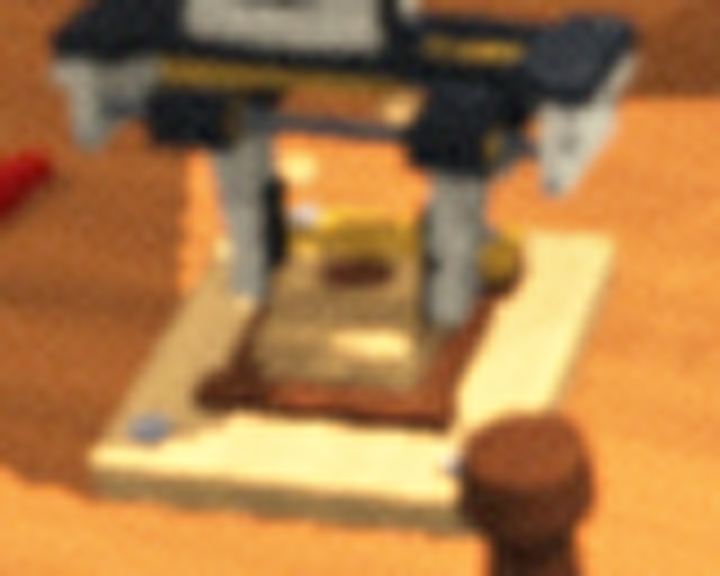

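The tongue is sliding under the brass lip without force. I'll continue in 1 mm steps until I feel the end wall.

>>> apply_moves:
  moves:
    - [0.006, 0, -0.001, 0, 0, 0]
    - [0.012, 0, -0.003, 0, 0, 0]
    - [0.015, 0, -0.003, 0, 0, 0]

```text
time_s: 24.4
tcp_pos: [0.4978, -0.2645, 0.0142]
eef_rot: [-180.0, 12.0, -170.4]
contact_force: [-0.9, -1.0, -0.9]
gripper_width: 0.056
```

>>> apply_moves:
  moves:
    - [0.005, 0, -0.001, 0, 0, 0]
    - [0.005, 0, -0.001, 0, 0, 0]

```text
time_s: 24.65
tcp_pos: [0.4967, -0.2647, 0.0141]
eef_rot: [-180.0, 12.0, -170.4]
contact_force: [-0.1, 0.2, -1.0]
gripper_width: 0.0558
```

>>> apply_moves:
  moves:
    - [0.005, 0, -0.001, 0, 0, 0]
    - [0.005, 0, -0.001, 0, 0, 0]

```text
time_s: 24.9
tcp_pos: [0.4955, -0.2649, 0.0141]
eef_rot: [-180.0, 11.9, -170.4]
contact_force: [0.2, -0.2, -0.8]
gripper_width: 0.0557
```

```bash
python3 - <<'E'
from h import *
s=st(); where(s)
E
```

```text
t 24.90 tcp [ 0.4955 -0.2649  0.0141] rot [-179.99   11.95 -170.42] F [ 0.24 -0.22 -0.85] w 0.0557 j [-11.6  16.7 -31.6  -8.4 -30.8 -62. ]
P0 x -0.0328 y -0.0000 z 0.0022 tilt 11.95
```

>>> apply_moves:
  moves:
    - [0.005, 0, -0.001, 0, 0, 0]
    - [0.005, 0, -0.001, 0, 0, 0]

```text
time_s: 25.15
tcp_pos: [0.4945, -0.265, 0.0141]
eef_rot: [-180.0, 11.9, -170.4]
contact_force: [0.5, 0.7, 0.5]
gripper_width: 0.0561
```

>>> apply_moves:
  moves:
    - [0.005, 0, -0.001, 0, 0, 0]
    - [0.005, 0, -0.001, 0, 0, 0]

```text
time_s: 25.4
tcp_pos: [0.4934, -0.2652, 0.0141]
eef_rot: [-180.0, 11.9, -170.4]
contact_force: [-0.4, -0.4, -0.5]
gripper_width: 0.0558
```

>>> apply_moves:
  moves:
    - [0.005, 0, -0.001, 0, 0, 0]
    - [0.005, 0, -0.001, 0, 0, 0]

```text
time_s: 25.65
tcp_pos: [0.4923, -0.2654, 0.0141]
eef_rot: [-180.0, 11.9, -170.4]
contact_force: [0.2, -0.3, -1.1]
gripper_width: 0.0556
```

```bash
python3 - <<'E'
from h import *
s=st(); where(s)
E
```

```text
t 25.65 tcp [ 0.4923 -0.2654  0.0141] rot [-179.99   11.94 -170.43] F [ 0.23 -0.3  -1.12] w 0.0556 j [-11.8  16.5 -31.8  -8.5 -30.8 -61.8]
P0 x -0.0360 y 0.0000 z 0.0022 tilt 11.94
```

>>> apply_moves:
  moves:
    - [0.005, 0, -0.001, 0, 0, 0]
    - [0.005, 0, -0.001, 0, 0, 0]

```text
time_s: 25.9
tcp_pos: [0.4921, -0.2656, 0.0143]
eef_rot: [-180.0, 12.0, -170.4]
contact_force: [3.4, 1.8, -1.6]
gripper_width: 0.0556
```

>>> apply_moves:
  moves:
    - [0.005, 0, -0.001, 0, 0, 0]
    - [0.005, 0, -0.001, 0, 0, 0]

```text
time_s: 26.15
tcp_pos: [0.492, -0.2657, 0.0146]
eef_rot: [-179.9, 12.1, -170.4]
contact_force: [4.2, 2.5, -1.5]
gripper_width: 0.0556
```

```bash
python3 - <<'E'
from h import *
s=st(); where(s); snap("i4",OB+[0,0,.02],hw=40,hh=32,k=9)
E
```

```text
t 26.15 tcp [ 0.492  -0.2657  0.0146] rot [-179.94   12.1  -170.4 ] F [ 4.16  2.54 -1.49] w 0.0556 j [-11.8  16.4 -31.9  -8.5 -30.6 -61.6]
P0 x -0.0364 y -0.0002 z 0.0027 tilt 12.10
scene crop origin 215 158
top crop origin 366 169
```

View pics/i4_scene.png

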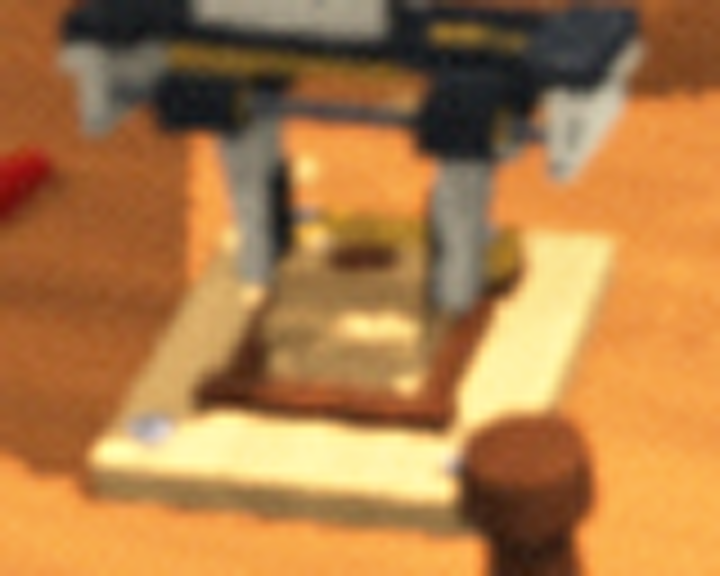

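View pics/i4_top.png

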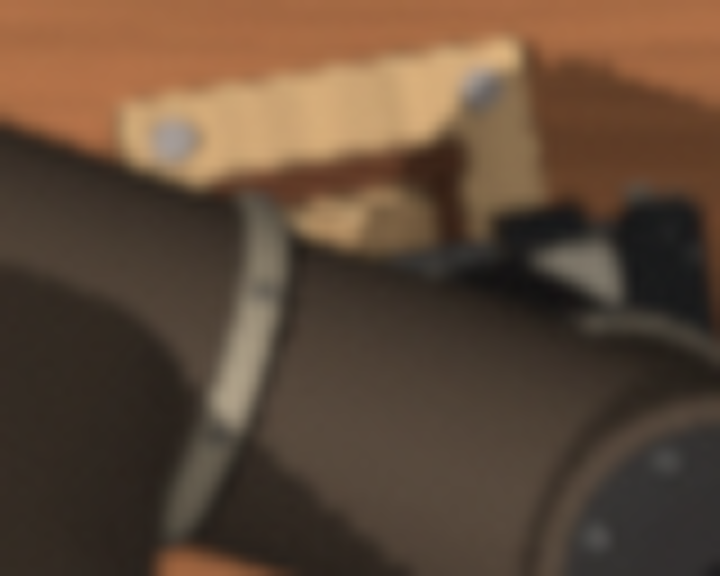

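Touched the end wall at P0 x = −36.2 in the working frame, which puts the recess at the original estimate (OB). I'll back off about 1.3 mm and tilt down flat about that corner.

```bash
python3 - <<'E'
from h import *
for th in (12,9,6,3,0): go(*ins(-.0350,.0015 if th<12 else .002,th))
E
```

```text
row [-0.0058, 0.0014, 0.0049] [-0.0007, 0.0011, -0.0] rows>=0.0
row [-0.001, 0.0014, 0.0162] [-0.0007, 0.0345, -0.0001] rows>=0.3
row [0.0037, 0.0014, 0.0247] [-0.0007, 0.0678, -0.0001] rows>=0.6
row [0.0089, 0.0014, 0.033] [-0.0007, 0.1011, -0.0001] rows>=0.9
row [0.0146, 0.0014, 0.041] [-0.0007, 0.1345, -0.0001] rows>=1.1
```

>>> apply_moves:
  moves:
    - [-0.006, 0.001, 0.005, -0.001, 0.001, 0]
    - [-0.006, 0.001, 0.005, -0.001, 0.001, 0]
    - [-0.001, 0.001, 0.016, -0.001, 0.034, 0]
    - [0.004, 0.001, 0.025, -0.001, 0.068, 0]
    - [0.004, 0.001, 0.025, -0.001, 0.068, 0]

```text
time_s: 26.88
tcp_pos: [0.4924, -0.2653, 0.0092]
eef_rot: [180.0, 5.9, -170.4]
contact_force: [-0.1, 1.1, -0.5]
gripper_width: 0.0557
```

```bash
python3 - <<'E'
from h import *
s=st(); where(s)
for th in (4,2,0): go(*ins(-.0350,.0015,th))
E
```

```text
t 26.88 tcp [ 0.4924 -0.2653  0.0092] rot [ 179.97    5.94 -170.36] F [-0.09  1.15 -0.46] w 0.0557 j [ -9.8  18.8 -29.9  -3.4 -35.7 -67.8]
P0 x -0.0349 y 0.0000 z 0.0011 tilt 5.94
row [0.003, -0.0002, 0.0035] [0.0004, 0.0215, 0.0005] rows>=0.2
row [0.006, -0.0002, 0.0093] [0.0004, 0.0438, 0.0005] rows>=0.4
row [0.0092, -0.0002, 0.015] [0.0004, 0.066, 0.0005] rows>=0.6
```

>>> apply_moves:
  moves:
    - [0.003, 0, 0.0035, 0, 0.0215, 0]
    - [0.006, 0, 0.009, 0, 0.044, 0]
    - [0.009, 0, 0.015, 0, 0.066, 0]
    - [0.009, 0, 0.015, 0, 0.066, 0]

```text
time_s: 27.38
tcp_pos: [0.4914, -0.2654, 0.0056]
eef_rot: [180.0, -0.1, -170.3]
contact_force: [0.4, 0.1, -0.6]
gripper_width: 0.0559
```

```bash
python3 - <<'E'
from h import *
s=st(); where(s); snap("i5",OB+[0,0,.02],hw=40,hh=32,k=9,names=("scene",))
go(*ins(-.0350,.0,0))
E
```

```text
t 27.38 tcp [ 0.4914 -0.2654  0.0056] rot [ 1.7996e+02 -6.0000e-02 -1.7031e+02] F [ 0.43  0.11 -0.6 ] w 0.0559 j [ -8.3  21.4 -27.3  -0.  -41.4 -72. ]
P0 x -0.0344 y 0.0001 z 0.0012 tilt -0.06
scene crop origin 215 158
row [0.0009, -0.0012, 0.0056] [0.0006, -0.0004, 0.0008] rows>=0.0
```

View pics/i5_scene.png

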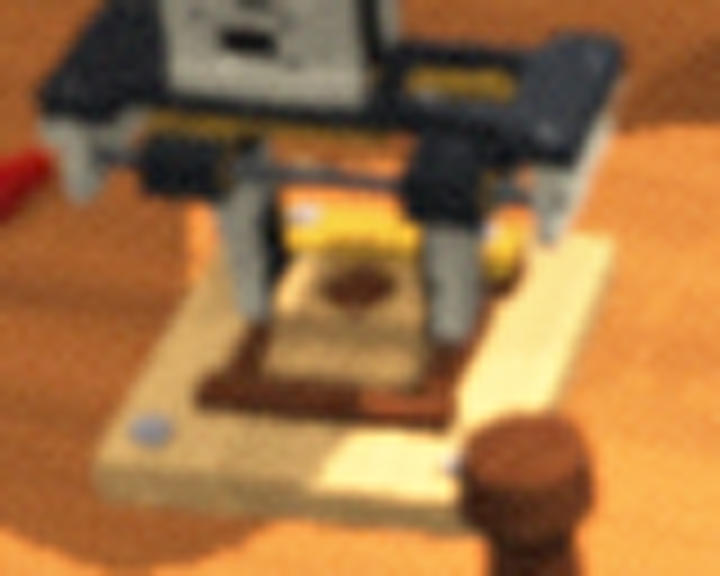

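It's flat inside the recess, about 1 mm off the floor. Lowering until it touches, with a 0.5 mm nudge toward the lip.

>>> apply_moves:
  moves:
    - [0.003, 0, 0.004, 0, 0, 0.001]
    - [0.003, 0, 0.005, 0, 0, 0.001]

```text
time_s: 27.68
tcp_pos: [0.4901, -0.2655, 0.0046]
eef_rot: [179.9, -0.0, -170.4]
contact_force: [0.7, -1.2, 0.4]
gripper_width: 0.0561
```

>>> apply_moves:
  moves:
    - [0, 0, 0.004, 0, 0, 0]
    - [0, 0, 0.004, 0, 0, 0]

```text
time_s: 27.92
tcp_pos: [0.4902, -0.2655, 0.0042]
eef_rot: [180.0, -0.0, -170.4]
contact_force: [-2.0, 1.7, 4.7]
gripper_width: 0.056
```

Contact is at z = 0.0042, where the recess floor was predicted (0.0045), so it's seated. Releasing and rising.

>>> apply_moves:
  moves:
    - [0, 0, 0, 0, 0, 0]
    - [0, 0, 0, 0, 0, 0]
    - [0, 0, 0, 0, 0, 0]
    - [0, 0, 0, 0, 0, 0]
  hand: -0.7

```text
time_s: 28.42
tcp_pos: [0.4902, -0.2655, 0.0042]
eef_rot: [180.0, -0.0, -170.4]
contact_force: [0.2, 0.4, 0.3]
gripper_width: 0.0742
```

>>> apply_moves:
  moves:
    - [0, 0, -0.05, 0, 0, 0]
    - [0, 0, -0.2, 0, 0, 0]
    - [0, 0, -0.4, 0, 0, 0]
    - [0, 0.2, -0.6, 0, 0, 0]
    - [0, 0.45, -0.8, 0, 0, 0]
    - [0, 0.7, -0.8, 0, 0, 0]
    - [0, 0.9, -0.8, 0, 0, 0]
    - [0, 1.0, -0.8, 0, 0, 0]
    - [0, 1.0, -0.8, 0, 0, 0]

```text
time_s: 29.55
tcp_pos: [0.457, -0.0674, 0.1653]
eef_rot: [179.9, 0.1, -170.3]
contact_force: [-0.1, -1.3, -0.4]
gripper_width: 0.0744
```

```bash
python3 - <<'E'
from h import *
s=st(); snap("f1",OB+[0,0,.02],hw=40,hh=32,k=9)
E
```

```text
t 29.55 tcp [ 0.457  -0.0674  0.1653] rot [ 1.7994e+02  8.0000e-02 -1.7030e+02] F [-0.07 -1.25 -0.39] w 0.0744 j [ 16.1   1.6 -28.1  -0.1 -60.2 -96.4]
scene crop origin 215 158
top crop origin 366 169
```

View pics/f1_scene.png

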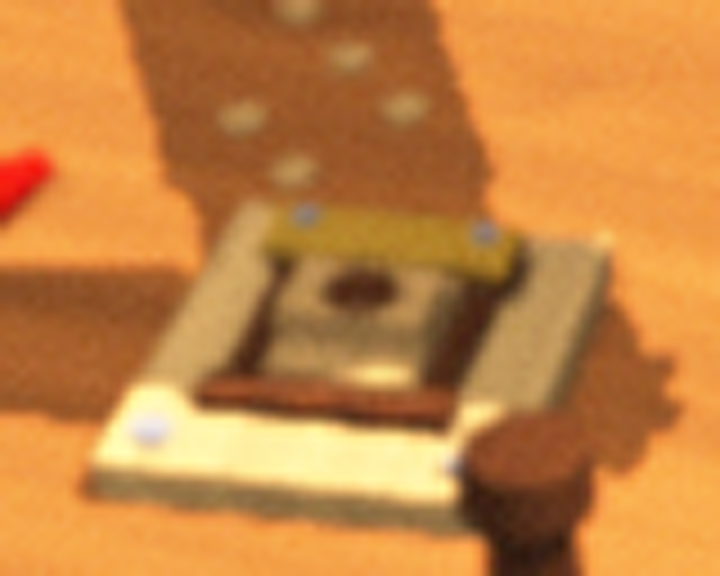

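View pics/f1_top.png

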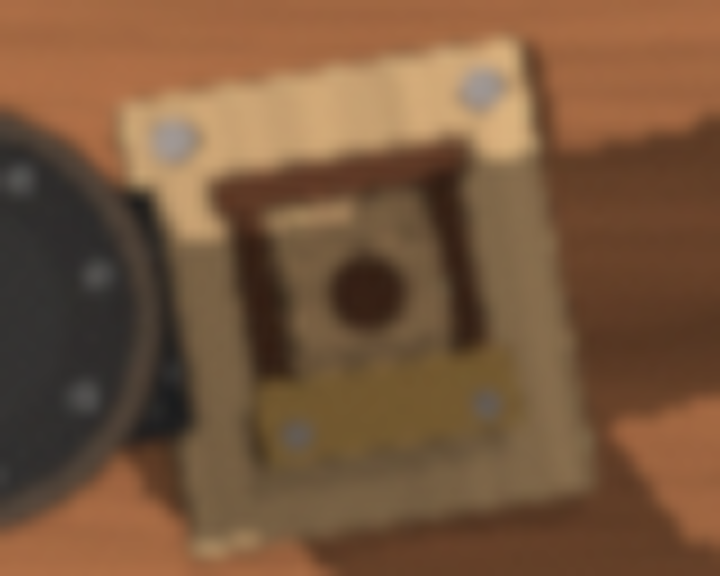

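The blank sits between the rails with its near tongue under the lip and the rosette up. Last I'll check its flatness by depth, and that the other objects haven't moved.

```bash
python3 - <<'E'
from h import *
D=[]
for i in range(4):
    D.append(cloud("top",imaging.capture("top")[1]))
C=np.median(D,0); q=C-OB; x=q@BX*1000; y=q@BY*1000
m=(abs(y)<22)&(abs(x-1)<14)&(q[...,2]<.1); 
A=np.c_[x[m],y[m],np.ones(m.sum())]; k=np.linalg.lstsq(A,q[m][:,2]*1000,rcond=None)[0]
print("block top z mm (exp 24) %.1f tilt x %.1f y %.1f deg n %d"%(k[2],np.degrees(np.arctan(k[0])),np.degrees(np.arctan(k[1])),m.sum()))
m=(abs(y)<22)&(x>23)&(x<32); print("far tongue z (exp 10)",np.median(q[m][:,2])*1000,m.sum())
img=cv2.imread("pics/f1_scene_full.png"); a=cv2.imread("pics/scene0.png"); d=cv2.absdiff(img,a).max(2)
b=cv2.imread("pics/f1_top_full.png"); 
cv2.imwrite("pics/f_full.png",img)
# rosette position
t=b
hs=cv2.cvtColor(t,cv2.COLOR_BGR2GRAY)
E
```

```text
block top z mm (exp 24) 24.8 tilt x -3.7 y 1.2 deg n 114
far tongue z (exp 10) 9.636030416948621 37
```

View pics/f_full.png

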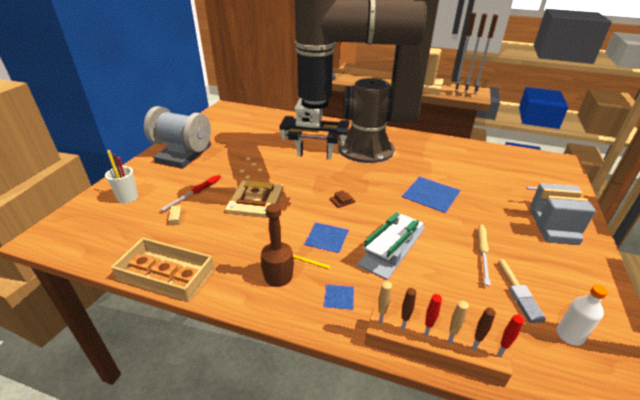

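```bash
python3 - <<'E'
from h import *
C=np.median([cloud("top",imaging.capture("top")[1]) for i in range(16)],0); q=C-OB; x=q@BX*1000; y=q@BY*1000
for lim in (9,12):
    m=(abs(y)<20)&(abs(x-1)<lim)&(q[...,2]<.1); A=np.c_[x[m],y[m],np.ones(m.sum())]; z=q[m][:,2]*1000
    k=np.linalg.lstsq(A,z,rcond=None)[0]; cov=np.linalg.inv(A.T@A)*(z-A@k).var(); print(lim,k.round(3),"tilt",np.degrees(k[:2]).round(2),"+-",np.degrees(np.sqrt(np.diag(cov))[:2]).round(2))
m=(abs(y)<22)&(x>23)&(x<32); print("far tongue",np.median(q[m][:,2])*1000)
E
```

```text
9 [-9.4000e-02 -3.0000e-03  2.5423e+01] tilt [-5.36 -0.17] +- [1.92 0.87]
12 [-0.064  0.    25.156] tilt [-3.67  0.03] +- [1.34 0.79]
far tongue 9.68132783053229
```

The top depth hints at a tilt of −3.7 ± 1.3°. I'll cross-check with the scene depth, and with the fixed board's own surface as a reference.

```bash
python3 - <<'E'
from h import *
def fit(q,x,y,m,n):
    m=m&(q[...,2]<.06); A=np.c_[x[m],y[m],np.ones(m.sum())]; z=q[m][:,2]*1000
    for _ in range(3):
        k=np.linalg.lstsq(A,z,rcond=None)[0]; e=z-A@k; g=abs(e)<2.5*e.std(); A,z=A[g],z[g]
    cov=np.linalg.inv(A.T@A)*e.var(); print(n,"z0 %.1f tilt %s +- %s n %d"%(k[2],np.degrees(k[:2]).round(1),np.degrees(np.sqrt(np.diag(cov))[:2]).round(1),len(z)))
for n in ("top","scene"):
    C=np.median([cloud(n,imaging.capture(n)[1]) for i in range(4)],0); q=C-OB-(BX*.003 if n=="scene" else 0); x=q@BX*1000; y=q@BY*1000
    fit(q,x,y,(abs(y)<20)&(abs(x-1)<13),n+" block")
    fit(q,x,y,(abs(y)<24)&(x>-14)&(x<14),n+" block wide")
    fit(q,x,y,(abs(y)<65)&(abs(x)<78)&((abs(y)>50)),n+" board sides")
    m=(abs(y)<22)
    for a,b in ((-16,-10),(-10,-4),(-4,4),(4,10),(10,16),(22,32)):
        mm=m&(x>=a)&(x<b)&(q[...,2]<.06)&(q[...,2]>-.01); print("  x",a,b,"z med %.1f mean %.1f n %d"%(np.median(q[mm][:,2])*1000,q[mm][:,2].mean()*1000,mm.sum()))
E
```

```text
top block z0 25.0 tilt [0.2 0.8] +- [1.6 1. ] n 91
top block wide z0 24.6 tilt [-0.5 -0.2] +- [1.3 0.7] n 126
top board sides z0 -0.1 tilt [0.4 0.2] +- [0.1 0.1] n 394
  x -16 -10 z med 24.7 mean 24.5 n 24
  x -10 -4 z med 25.0 mean 25.0 n 24
  x -4 4 z med 25.2 mean 24.8 n 34
  x 4 10 z med 23.5 mean 24.4 n 23
  x 10 16 z med 24.1 mean 24.2 n 24
  x 22 32 z med 9.9 mean 10.0 n 41
scene block z0 24.5 tilt [-7.  -4.4] +- [1.4 1. ] n 57
scene block wide z0 23.8 tilt [-2.9 -1.1] +- [1.4 0.8] n 75
scene board sides z0 -113.2 tilt [-223.3  -32.1] +- [22.7 17.7] n 235
  x -16 -10 z med 23.2 mean 23.0 n 11
  x -10 -4 z med 25.1 mean 24.7 n 14
  x -4 4 z med 24.4 mean 24.4 n 17
  x 4 10 z med 24.0 mean 23.9 n 18
  x 10 16 z med 18.7 mean 17.6 n 54
  x 22 32 z med 8.6 mean 8.4 n 31
```

With outlier rejection the top depth gives tilt 0 ± 1.5°, block top 24–25 mm and far tongue 10 mm, so the blank is flat and home. Handing in.

```bash
python3 - <<'E'
from h import *
st(); print(r.close_job())
E
```

```text
t 31.05 tcp [ 0.457  -0.0685  0.1643] rot [ 1.7995e+02 -1.0000e-02 -1.7044e+02] F [-0.03 -0.29 -0.09] w 0.0746 j [ 16.    1.8 -28.1  -0.1 -60.2 -96.4]
the job is handed in; nothing more can be done
None
```

I handed the job in at 31 s, with the pale blank lying flat in the board's recess and the robot touching nothing. I pushed it up the chute to x ≈ 96–98 mm (clear needs more than 84) and took the hand off. Then I lifted it by the block, set it flat on the 110 mm blue mat and re-gripped it across its y sides. I slid the tilted tongue under the brass lip until it met the end wall, backed off about 1 mm, lowered it flat onto the recess floor and let go.

**Last checks**
- **Height:** the block top reads 24–25 mm above the recess floor (24 expected), and the far tongue 10 mm (10 expected).
- **Touch:** the blank met the recess floor within 0.5 mm of the expected height.
- **Other objects:** in the final picture the spare blank, the mallet and both gouges look to be where they started.

**Readings that disagreed**
- **Fingertips:** they sit about 26 mm short of the reported TCP. I found this in the pictures, confirmed it by touch, and allowed for it. That touch pressed the chute floor with a fingertip at about 33 N.
- **Cameras:** the top view reads about 4 mm short in x of the scene view at the mat. I settled the board's x position by touching the end wall.
- **Flatness:** the first top-depth fits gave a tilt of 3.7–5.4°, and with outliers removed 0 ± 1.5°. The scene depth is noisier and gave 3–7°, which doesn't fit the measured heights, so I took the blank as flat.

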